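# Transfer the sample bottles to the white rack in reverse order

## Task

Move the four amber bottles from the blue rack into the white rack, one in each compartment, in reverse order: the bottle next to the blue rack's orange tab goes into the white rack's compartment farthest from its orange tab, and so on, so that the last bottle ends up next to the tab. Keep the bottles upright, set each one down gently on the compartment's floor without dropping it, and leave them standing.

Things in the scene. Friction and masses are not known exactly. Their poses are not given: they have to be found in the camera images.
- blue_rack: Blue open rack, 76 mm wide (its x) and 286 mm long (its y), with four square compartments (64 mm inside) in one row, centred at y = +105, +35, -35, -105 mm, x = 0. Floor 5 mm thick, walls 6 mm thick and 35 mm high. Its orange tab (22 mm long, 50 mm wide, 23 to 35 mm above the table) sticks out of its +y end. Fixed to the table. Origin: centre of the underside, on the table; z up. At the start it holds the four bottles, one in each compartment.
- white_rack: White open rack, empty at the start, fixed; same shape, size, orange tab at the +y end, compartments and origin as the blue rack. The two racks may stand either way round left and right, and turned up to 0.5 rad.
- red_center (a point): Centre (half-way up, on the axis) of the amber bottle with a red screw cap: a straight upright cylinder 42 mm in diameter and 95 mm high (the cap is the top 25 mm, of the same diameter), 0.11 to 0.22 kg, z up along it. Standing in a rack, this point is 52.5 mm above the table; 60 mm of the bottle stands clear above the rack's walls. It is best gripped with the fingers closing across the rack (along the rack's x): along the row there are only 28 mm to the next bottle.
- yellow_center (a point): Centre (half-way up, on the axis) of the amber bottle with a yellow screw cap: a straight upright cylinder 42 mm in diameter and 95 mm high (the cap is the top 25 mm, of the same diameter), 0.11 to 0.22 kg, z up along it. Standing in a rack, this point is 52.5 mm above the table; 60 mm of the bottle stands clear above the rack's walls. It is best gripped with the fingers closing across the rack (along the rack's x): along the row there are only 28 mm to the next bottle.
- green_center (a point): Centre (half-way up, on the axis) of the amber bottle with a green screw cap: a straight upright cylinder 42 mm in diameter and 95 mm high (the cap is the top 25 mm, of the same diameter), 0.11 to 0.22 kg, z up along it. Standing in a rack, this point is 52.5 mm above the table; 60 mm of the bottle stands clear above the rack's walls. It is best gripped with the fingers closing across the rack (along the rack's x): along the row there are only 28 mm to the next bottle.
- white_center (a point): Centre (half-way up, on the axis) of the amber bottle with a white screw cap: a straight upright cylinder 42 mm in diameter and 95 mm high (the cap is the top 25 mm, of the same diameter), 0.11 to 0.22 kg, z up along it. Standing in a rack, this point is 52.5 mm above the table; 60 mm of the bottle stands clear above the rack's walls. It is best gripped with the fingers closing across the rack (along the rack's x): along the row there are only 28 mm to the next bottle.
- red_clip: Small red clip (12 x 36 x 10 mm, origin at its centre, 33 mm above the table, its top 3 mm above the wall) fixed on the blue rack's +x long wall, beside the compartment where the red-capped bottle stands at the start (39 mm along the rack's +x from that compartment's centre). It stays there and marks where that bottle came from.
- yellow_clip: Small yellow clip (12 x 36 x 10 mm, origin at its centre, 33 mm above the table, its top 3 mm above the wall) fixed on the blue rack's +x long wall, beside the compartment where the yellow-capped bottle stands at the start (39 mm along the rack's +x from that compartment's centre). It stays there and marks where that bottle came from.
- green_clip: Small green clip (12 x 36 x 10 mm, origin at its centre, 33 mm above the table, its top 3 mm above the wall) fixed on the blue rack's +x long wall, beside the compartment where the green-capped bottle stands at the start (39 mm along the rack's +x from that compartment's centre). It stays there and marks where that bottle came from.
- white_clip: Small white clip (12 x 36 x 10 mm, origin at its centre, 33 mm above the table, its top 3 mm above the wall) fixed on the blue rack's +x long wall, beside the compartment where the white-capped bottle stands at the start (39 mm along the rack's +x from that compartment's centre). It stays there and marks where that bottle came from.
Mind the look-alikes: they are no part of the job. Leave any pink or purple look-alike of the part that bears yellow_center alone.

How it is judged:
By the outcome, as a careful person would: the job done as asked, in the order asked, and still so for the second after the job is handed in, with the robot touching nothing.
It also fails if it takes over 115 s, if anything falls off the work surface, if the arm or the gripper's body presses on something with over 40 N, if the wrist force passes 120 N, or if a joint passes its speed limit or range.

## Robot

A 6-joint arm with a two-finger parallel gripper is mounted at the origin on the work surface. World frame = base frame: x ahead of the robot, y to its left, z up, the work surface at z = 0. Lengths are in m, angles in rad, forces in N, time in s.
With the tool pointing down it reaches from about 0.25 to 0.8 m from the base axis. Payload 8.5 kg.
Tool frame: the origin (TCP) lies midway between the tips of the shut fingers; the grasp point (between the pads) lies 19 mm behind it; z points along the fingers, x is the direction in which the jaws open and shut, and the axes are right-handed (so a half turn about z gives the same grasp; the last joint's range is limited). The gripper opens to 85 mm and grips with 20 to 120 N. Pads are 22 mm wide; open, the fingers measure 114 mm over their backs; the gripper's body (76 mm by 85 mm) begins 54 mm behind the grasp point. The pads swing forward as they close: fully open they stand 13 mm farther back than shut.
Start: joints at [0, 0.238, -0.013, 1.319, 0, 1.571], TCP at [0.525, -0, 0.21] pointing down, gripper open.
Joint ranges: [-2.66, 2.66], [-1.03, 1.9], [-1.14, 1.46], [-1.82, 2.27], [-1.45, 1.34], [-3.14, 3.14]. Speed limits (rad/s): [2.22, 2.22, 2.79, 3.14, 3.14, 3.14].

## Interface

Orientations are given as a unit quaternion [w, x, y, z].
In Python, from cell import robot gives the robot as it stands.
- The arm moves only by the tool jog_arm, never from a script. Its arguments are lists of equal length, an entry for each row: "linear": the shift along the tool's x, y, z scaled (see below), a list of three; "turn": the turn about the tool's z scaled (see below). In form: {"linear": [[x, y, z], ...], "turn": [turn, ...]}. A call has 1 to 12 rows; each row shifts and turns the pose as measured when the row begins, along the tool's axes as they then stand; what a row does not reach is not made up. The controller multiplies each number of a shift by 0.5 m and each number of a turn by 180 degrees. A row lasts 1/12 s, in which the tool goes at most 41.7 mm and 7.16 degrees, less where a joint would pass 70% of its speed; a pose out of reach is approached as far as the arm can. A call with a number of a shift or a turn outside -1 to 1 is refused whole. A call with a gripper value outside its range is refused whole. "grip" is the closure, from 0 (fully open) to 1 (shut), set as the call begins (left out, the last holds). The fingers move at their own pace and stop on an object; the grip force is fixed at half the most. Time passes only in rows, so rows that do not move let the fingers close. It gives the time, the measured TCP pose, the force and the opening at its end, in the units of the state.
- robot.state(): the state, without advancing time (a new reading comes with each control period).
- robot.grab_frame(name): name is "scene" or "side" or "wrist"; returns (picture, depth): 420x560x3 uint8, red, green, blue; 420x560 float32, m along the optical axis (not along the pixel's ray), 0 where there is no reading.
- robot.camera_info(name): a dict with "fx", "fy", "cx", "cy" (pixels), "eye" and "attitude" of the camera in the world. Camera axes: x right, y down, z forward; pixel columns grow to the right and rows downward; lengths in m; the calibration is good to about 2 mm. A picture is of the moment at which its call begins: read the wrist's pose just before it. camera_info takes no time and is no camera call; for the wrist camera it gives the pose at the moment of the call.
- robot.job_done(): hands the job in, once; it reports no verdict.
The state is a dict: "time": time; "q": joint angles; "qvel": joint speeds; "effort": joint torques, N m; "ee_pos": TCP position; "ee_rot": TCP orientation; "force": force on the tool from outside, world axes, zero at the start; "torque": the same for the moment, N m; "opening": finger opening in m.
Only numpy, scipy, OpenCV 4.12 (cv2) and the standard library are available. Lean on these libraries where they do the work, as an engineer would, in place of code of your own. Each camera call takes 0.05 s, during which the arm holds its last target. There are 200 camera calls.

## Working session

There is one attempt and no reset: what is moved stays moved. The work goes in short steps, Python scripts to look and compute and a tool call to move; the robot and the scene stay as the last step left them, time stands still between calls to the robot, and variables do not carry over. Pictures are saved under pics/ and viewed, on a budget of 14 in all, crops included, one or two more only if the job needs it, and the job is handed in when it is done.

Besides the shell and the picture viewer there is one more tool, called after "Call:" as name(argument=value, ...), one argument or row to a line, values as JSON. jog_arm: Moves the arm, as the interface text tells. Its arguments: {"type":"object","properties":{"linear":{"type":"array","items":{"type":"array","items":{"type":"number","minimum":-1,"maximum":1}}},"turn":{"type":"array","items":{"type":"number","minimum":-1,"maximum":1}},"grip":{"type":"number"}},"required":["linear","turn"]}

```bash
mkdir -p pics; ls; python3 - <<'E'
from cell import robot
import cv2,numpy as np
for n in ("scene","side"):
    p,d=robot.grab_frame(n); cv2.imwrite(f"pics/{n}0.png",p[:,:,::-1]); np.save(f"{n}0.npy",d); np.save(f"{n}0p.npy",p)
    print(n,robot.camera_info(n))
print(robot.camera_info("wrist")); print(robot.state())
E
```

```text
pics
scene {'fx': 440.14406487974077, 'fy': 440.14406487974077, 'cx': 276.5988513795755, 'cy': 208.76438859744627, 'eye': array([0.91803326, 0.77708446, 0.67119487]), 'attitude': array([-0.12786872,  0.23098774,  0.85861424, -0.43940396])}
side {'fx': 456.03324039305943, 'fy': 456.03324039305943, 'cx': 290.1415619286778, 'cy': 209.71738584866918, 'eye': array([ 0.36029448, -0.86424448,  0.64601443]), 'attitude': array([-0.48597763,  0.87133907, -0.05808139,  0.03493587])}
{'fx': 342.5291004850705, 'fy': 342.5291004850705, 'cx': 280.91446717518005, 'cy': 204.41160102343008, 'eye': array([0.52606937, 0.08254729, 0.3731388 ]), 'attitude': array([ 1.62394244e-01,  9.86725798e-01, -2.47627719e-04, -4.98063804e-04])}
{'time': 0.1, 'q': array([ 7.40083137e-06,  2.38735164e-01, -1.41767537e-02,  1.31921931e+00,
        6.79308100e-05,  1.57078411e+00]), 'qvel': array([ 0.00170313, -0.00045796,  0.00127085,  0.00010871, -0.00018284,
       -0.00087871]), 'effort': array([-1.94144020e-03, -5.39726973e+01,  3.46997201e+01,  1.33770503e-02,
       -6.54985024e-05, -4.83787790e-05]), 'ee_pos': array([5.24585487e-01, 2.61840536e-05, 2.09231754e-01]), 'ee_rot': array([-3.39670035e-05,  9.99999777e-01,  9.78442850e-06, -6.67449598e-04]), 'force': array([-0.11463764, -0.03056786, -0.59964243]), 'torque': array([-0.02553287, -0.00285247,  0.04169827]), 'opening': 0.08553385997486769}
```

View pics/scene0.png

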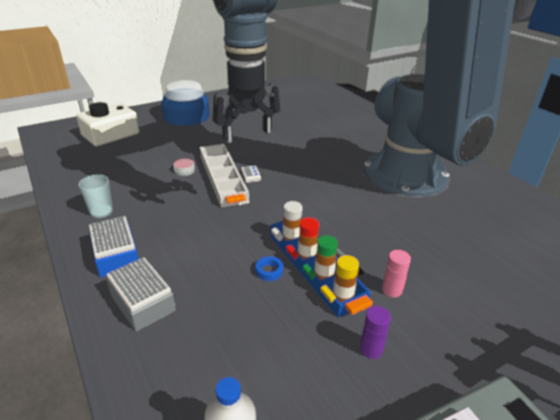

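View pics/side0.png

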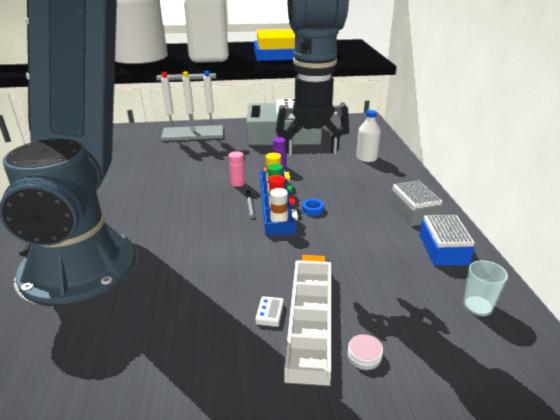

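```bash
cat > h.py <<'E'
import numpy as np,cv2
from scipy.spatial.transform import Rotation as R
def cloud(d,c):
    v,u=np.mgrid[:d.shape[0],:d.shape[1]]
    P=np.stack([(u-c["cx"])/c["fx"]*d,(v-c["cy"])/c["fy"]*d,d],-1)
    q=c["attitude"]; W=R.from_quat([q[1],q[2],q[3],q[0]]).apply(P.reshape(-1,3)).reshape(P.shape)+c["eye"]
    W[d<=0]=np.nan
    return W
def hsv(p): return [a.astype(int) for a in cv2.split(cv2.cvtColor(p,cv2.COLOR_RGB2HSV))]
E
cat > m.py <<'E'
from cell import robot
from h import *
for n in ("scene","side"):
    p=np.load(f"{n}0p.npy");d=np.load(f"{n}0.npy");W=cloud(d,robot.camera_info(n));H,S,V=hsv(p)
    x,y,z=W[...,0],W[...,1],W[...,2]
    ws=(x>.3)&(x<.8)&(abs(y)<.6)
    print(n,"table z",np.nanmedian(z[ws&(z<.02)]))
    o=ws&(H>5)&(H<17)&(S>200)&(V>190)&(z>.027)&(z<.042)
    k,l,st,_=cv2.connectedComponentsWithStats(o.astype(np.uint8))
    for i in range(1,k):
        if st[i,4]>40: print(" orange",st[i,:5],np.round(W[l==i].mean(0),4))
    rimz=(z>.029)&(z<.041)
    for nm,m in(("blue",ws&rimz&(H>105)&(H<125)&(S>150)),("white",ws&rimz&(S<60)&(V>120))):
        k,l,st,_=cv2.connectedComponentsWithStats(cv2.dilate(m.astype(np.uint8),np.ones((5,5))))
        for i in np.argsort(-st[1:,4])[:3]+1:
            q=W[(l==i)&m][:,:2]
            if len(q)>60: print(" ",nm,len(q),st[i,:4],[np.round(a,4) for a in cv2.minAreaRect((q*1).astype(np.float32))])
    t=ws&(z>.093)&(z<.106)
    k,l,st,_=cv2.connectedComponentsWithStats(t.astype(np.uint8))
    for i in range(1,k):
        if st[i,4]>40:
            q=W[l==i]; (c,r)=cv2.minEnclosingCircle(q[:,:2].astype(np.float32))
            print(" top",st[i,:5],np.median(p[l==i],0),np.round(c,4),round(r,4),np.nanmax(q[:,2]).round(4))
E
python3 m.py
```

```text
scene table z -0.00017659321342855527
 orange [227 195  18   7  84] [ 0.523  -0.0797  0.0327]
 orange [347 297  25  17 212] [0.4769 0.363  0.0339]
  blue 144 [333 277  40  33] [array([0.4737, 0.3282]), array([0.0421, 0.0774]), np.float64(87.5437)]
  white 525 [198 142  53  58] [array([ 0.4881, -0.2351]), array([0.2876, 0.0771]), np.float64(77.9297)]
  white 128 [270 225  31  17] [array([0.4914, 0.1088]), array([0.0373, 0.0692]), np.float64(38.6923)]
  white 89 [332 285  25  17] [array([0.4861, 0.3284]), array([0.0286, 0.0432]), np.float64(59.1287)]
 top [284 201  18  13 192] [217. 215. 206.] [0.4658 0.1015] 0.0218 0.1036
 top [300 217  19  15 219] [220.  34.  21.] [0.4675 0.1715] 0.022 0.1032
 top [317 235  21  16 256] [ 37. 142.  68.] [0.4719 0.2406] 0.0227 0.1022
 top [389 250  22  14 232] [233. 134. 165.] [0.3693 0.3435] 0.0217 0.0976
 top [337 255  22  17 291] [228. 198.  10.] [0.4733 0.3092] 0.0223 0.1025
 top [366 306  25  19 353] [125.  60. 158.] [0.5052 0.4367] 0.0211 0.0978
 top [246 395  10  25  74] [207.  202.5 194. ] [0.776  0.4777] 0.018 0.1058
side table z -0.0001192003
[... 241 characters left out ...]
7] [array([ 0.4882, -0.238 ]), array([0.2896, 0.076 ]), np.float64(77.7565)]
  white 131 [269 207  31  17] [array([0.4814, 0.0879]), array([0.065 , 0.0429]), np.float64(21.2998)]
 top [359 127  14   9  63] [216. 214. 205.] [0.7859 0.4562] 0.0261 0.106
 top [273 137  12   6  57] [156.  67. 202.] [0.5083 0.4306] 0.0228 0.099
 top [229 151  15   7  76] [254.  174.5 213.5] [0.3705 0.3419] 0.0233 0.0976
 top [266 153  15   8 102] [252.  238.5  10. ] [0.4759 0.3064] 0.0223 0.1028
 top [268 163  15  10 112] [ 40. 189.  78.] [0.4718 0.237 ] 0.0239 0.1034
 top [269 175  16  10 130] [250.  37.  26.] [0.4689 0.1677] 0.0234 0.1032
 top [271 188  17  11 147] [251. 250. 246.] [0.4655 0.0984] 0.0221 0.1033
```

Call:
jog_arm(
  linear=[
    [0,0,0],
    [-0.016,-0.076,0],
    [-0.016,-0.076,0],
    [-0.016,-0.076,0],
    [-0.016,-0.076,0],
    [-0.016,-0.076,0],
    [-0.016,-0.076,0],
    [-0.016,-0.076,0],
    [-0.016,-0.076,0],
    [0,0,0],
    [0,0,0],
  ],
  turn=[0.0139,0,0,0,0,0,0,0,0,0,0],
  grip=0,
)

```text
time: 1.02
ee_pos: [0.4716, 0.3184, 0.2043]
ee_rot: [0.001, 1.0, -0.026, -0.004]
force: [0.7, 0.2, -0.1]
opening: 0.0852
```

```bash
cat > go.py <<'E'
import sys
from cell import robot
from h import *
def go(x,y,z,yaw):
    s=robot.state();q=s["ee_rot"];M=R.from_quat([q[1],q[2],q[3],q[0]])
    d=M.inv().apply(np.array([x,y,z])-s["ee_pos"])/0.5
    X=M.apply([1,0,0]);c=np.degrees(np.arctan2(X[1],X[0]))
    print("total units",np.round(d,4),"turn",round(-(yaw-c)/180,4),"yaw",round(c,2),"pos",s["ee_pos"].round(4),"t",round(s["time"],1),"f",s["force"].round(1),"op",round(s["opening"],4))
if __name__=="__main__": go(*map(float,sys.argv[1:]))
E
cat > w.py <<'E'
from cell import robot
from h import *
import sys
def look(tag):
    c=robot.camera_info("wrist");p,d=robot.grab_frame("wrist");W=cloud(d,c)
    cv2.imwrite(f"pics/{tag}.png",p[:,:,::-1]); return p,d,W
def tops(p,W):
    z=W[...,2];t=(z>.09)&(z<.108)
    k,l,st,_=cv2.connectedComponentsWithStats(t.astype(np.uint8))
    for i in range(1,k):
        if st[i,4]>150:
            q=W[(l==i)]; c,r=cv2.minEnclosingCircle(q[:,:2].astype(np.float32))
            print("top",st[i,:5],np.median(p[l==i],0),np.round(c,4),round(r,4),"z",np.median(q[:,2]).round(4))
if __name__=="__main__":
    p,d,W=look(sys.argv[1]);tops(p,W)
E
python3 w.py w1; python3 go.py .4746 .3078 .2 -2.5
```

```text
top [ 291    3   58   64 2843] [152.  67. 193.] [0.5064 0.4356] 0.021 z 0.0952
top [ 130  144   52   50 2010] [253. 158. 198.] [0.3699 0.3433] 0.0212 z 0.0951
top [ 259  178   50   50 1934] [252. 233.   0.] [0.4741 0.3098] 0.0208 z 0.1001
top [ 262  253   46   46 1647] [ 29. 169.  73.] [0.471  0.2401] 0.0213 z 0.1
top [ 264  318   44   42 1416] [247.  20.   0.] [0.4686 0.1702] 0.0214 z 0.0999
top [268 374  36  14 309] [210. 203. 194.] [0.4657 0.1102] 0.0183 z 0.0959
total units [0.007  0.0204 0.0084] turn -0.0031 yaw -3.06 pos [0.4717 0.3182 0.2042] t 1.1 f [-0.8  0.  -0.4] op 0.085
```

View pics/w1.png

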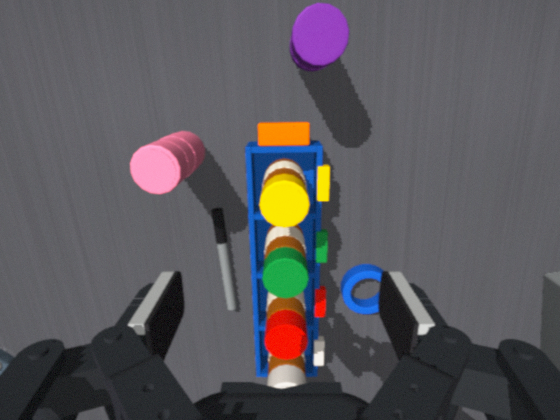

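Call:
jog_arm(
  linear=[
    [0.006,0.017,0],
    [0,0,0],
    [0,0,0.05],
    [0,0,0.05],
    [0,0,0.05],
    [0,0,0.05],
    [0,0,0.04],
    [0,0,0],
  ],
  turn=[-0.003,0,0,0,0,0,0,0],
)

```text
time: 1.73
ee_pos: [0.4779, 0.2982, 0.0825]
ee_rot: [0.0, 1.0, -0.028, -0.001]
force: [-0.5, -0.2, -0.2]
opening: 0.0855
```

```bash
python3 go.py .4743 .3095 .05 -2.35
```

```text
total units [-0.0083 -0.0223  0.065 ] turn -0.0047 yaw -3.2 pos [0.4779 0.2982 0.0825] t 1.7 f [-0.5 -0.2 -0.2] op 0.0855
```

Call:
jog_arm(
  linear=[
    [-0.005,-0.014,0],
    [0,0,0],
    [0,0,0],
  ],
  turn=[-0.003,0,0],
)

```text
time: 1.98
ee_pos: [0.477, 0.3031, 0.0845]
ee_rot: [0.0, 1.0, -0.025, -0.001]
force: [-0.4, -0.3, 0.0]
opening: 0.0855
```

```bash
python3 go.py .4743 .3095 .05 -2.35
```

```text
total units [-0.0058 -0.0125  0.069 ] turn -0.0029 yaw -2.87 pos [0.477  0.3031 0.0845] t 2.0 f [-0.4 -0.3  0. ] op 0.0855
```

Call:
jog_arm(
  linear=[
    [-0.007,-0.015,0.01],
    [0,0,0.02],
    [0,0,0.02],
    [0,0,0.015],
    [0,0,0],
  ],
  turn=[-0.003,0,0,0,0],
)

```text
time: 2.4
ee_pos: [0.4758, 0.3135, 0.053]
ee_rot: [-0.002, 1.0, -0.02, 0.002]
force: [0.9, -0.4, -0.7]
opening: 0.0854
```

```bash
python3 go.py .4743 .3095 .05 -2.35
```

```text
total units [-0.0027  0.0081  0.0059] turn 0.0006 yaw -2.24 pos [0.4758 0.3135 0.053 ] t 2.4 f [ 0.9 -0.4 -0.7] op 0.0854
```

Call:
jog_arm(
  linear=[
    [-0.002,0.007,0.005],
    [0,0,0],
    [0,0,0],
  ],
  turn=[0,0,0],
)

```text
time: 2.65
ee_pos: [0.4738, 0.3094, 0.049]
ee_rot: [-0.001, 1.0, -0.019, 0.001]
force: [-0.6, -0.0, 0.6]
opening: 0.0856
```

Call:
jog_arm(
  linear=[
    [0,0,0],
    [0,0,0],
    [0,0,0],
    [0,0,0],
    [0,0,0],
    [0,0,0],
    [0,0,0],
    [0,0,0],
  ],
  turn=[0,0,0,0,0,0,0,0],
  grip=1,
)

```text
time: 3.32
ee_pos: [0.4742, 0.3093, 0.05]
ee_rot: [-0.001, 1.0, -0.02, 0.001]
force: [-0.3, -0.5, -0.7]
opening: 0.0406
```

```bash
python3 go.py .4743 .3095 .05 -2.35
```

```text
total units [ 0.0003 -0.0003 -0.0001] turn 0.0006 yaw -2.24 pos [0.4742 0.3093 0.05  ] t 3.3 f [-0.3 -0.5 -0.7] op 0.0406
```

Call:
jog_arm(
  linear=[
    [0,0,-0.02],
    [0,0,-0.04],
    [0,0,-0.05],
    [0,0,-0.05],
    [0,0,-0.05],
    [0,0,-0.04],
    [0,0,-0.02],
    [0,0,0],
    [0,0,0],
    [0,0,0],
  ],
  turn=[0,0,0,0,0,0,0,0,0,0],
)

```text
time: 4.15
ee_pos: [0.4721, 0.3078, 0.1945]
ee_rot: [-0.001, 1.0, -0.02, 0.0]
force: [0.1, -0.1, -1.8]
opening: 0.0404
```

```bash
python3 go.py .4661 -.3393 .185 -12.15
```

```text
total units [0.0385 1.2936 0.0173] turn 0.0551 yaw -2.24 pos [0.4721 0.3078 0.1945] t 4.2 f [ 0.1 -0.1 -1.8] op 0.0404
```

Call:
jog_arm(
  linear=[
    [0,0.02,0],
    [0.002,0.04,0],
    [0.002,0.06,0],
    [0.002,0.06,0],
    [0.002,0.06,0],
    [0.002,0.06,0],
    [0.002,0.06,0],
    [0.002,0.06,0],
    [0.002,0.06,0],
    [0.002,0.06,0],
    [0.002,0.06,0],
    [0.002,0.06,0],
  ],
  turn=[0,0,0,0,0,0,0,0,0,0,0,0],
)

```text
time: 5.15
ee_pos: [0.4598, -0.0387, 0.1821]
ee_rot: [0.002, 1.0, -0.015, -0.01]
force: [0.9, 0.1, -2.4]
opening: 0.0405
```

```bash
python3 go.py .4661 -.3393 .185 -12.15
```

```text
total units [ 0.0305  0.6006 -0.0034] turn 0.058 yaw -1.72 pos [ 0.4598 -0.0387  0.1821] t 5.2 f [ 0.9  0.1 -2.4] op 0.0405
```

Call:
jog_arm(
  linear=[
    [0.005,0.06,0],
    [0.005,0.06,0],
    [0.005,0.06,0],
    [0.005,0.06,0],
    [0.005,0.06,0],
    [0.005,0.06,-0.002],
    [0.005,0.06,-0.002],
    [0,0.06,-0.002],
    [0,0.04,0],
    [0,0.02,0],
    [0,0,0],
    [0,0,0],
  ],
  turn=[0,0,0,0,0,0,0,0,0,0,0.028,0.028],
)

```text
time: 6.15
ee_pos: [0.4516, -0.3302, 0.1728]
ee_rot: [0.001, 0.994, -0.109, -0.021]
force: [1.3, 0.8, -1.8]
opening: 0.0403
```

Call:
jog_arm(
  linear=[
    [0,0,0],
    [0,0,0],
    [0,0,0],
  ],
  turn=[0,0,0],
)

```text
time: 6.4
ee_pos: [0.4494, -0.3291, 0.1707]
ee_rot: [-0.001, 0.994, -0.109, -0.023]
force: [-0.1, -0.0, -2.4]
opening: 0.0403
```

```bash
python3 go.py .4661 -.3393 .185 -12.15; cat > r.py <<'E'
from w import *
p,d,W=look(sys.argv[1]);tops(p,W)
H,S,V=hsv(p);z=W[...,2]
o=(H>5)&(H<17)&(S>200)&(V>190)&(z>.027)&(z<.042)
if o.sum()>50: print("orange",o.sum(),W[o].mean(0).round(4))
m=(z>.031)&(z<.039)&(S<70)&(V>110)
k,l,st,_=cv2.connectedComponentsWithStats(cv2.dilate(m.astype(np.uint8),np.ones((5,5))))
for i in np.argsort(-st[1:,4])[:2]+1:
    q=W[(l==i)&m]; print(len(q),st[i,:4],[np.round(a,4) for a in cv2.minAreaRect(q[:,:2].astype(np.float32))])
E
python3 r.py w2
```

```text
total units [ 0.0357  0.0129 -0.0302] turn -0.0018 yaw -12.47 pos [ 0.4494 -0.3291  0.1707] t 6.4 f [-0.1 -0.  -2.4] op 0.0403
4571 [260   0 103 234] [array([ 0.4788, -0.2834]), array([0.1924, 0.0763]), np.float64(77.7937)]
159 [533 389  27  17] [array([ 0.68  , -0.6233]), array([0.0252, 0.0042]), np.float64(11.8677)]
```

View pics/w2.png

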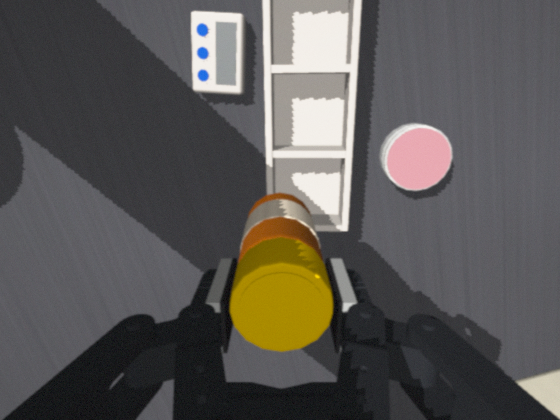

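Call:
jog_arm(
  linear=[
    [0.01,0.003,-0.005],
    [0.01,0.003,-0.005],
    [0.01,0.003,-0.005],
    [0.005,0.003,0],
    [0,0,0],
    [0,0,0],
  ],
  turn=[-0.002,0,0,0,0,0],
)

```text
time: 6.95
ee_pos: [0.4686, -0.3385, 0.1788]
ee_rot: [-0.001, 0.995, -0.101, -0.022]
force: [-0.5, 0.8, -1.8]
opening: 0.0408
```

```bash
sed -i 's/    X=M.apply/    print("toolz tilt deg (x,y)",np.degrees(M.apply([0,0,1]))[:2].round(2),"q",s["q"].round(3))\n&/' go.py; python3 go.py .4663 -.3397 .185 -12.2
```

```text
toolz tilt deg (x,y) [-2.52  0.32] q [-0.614  0.372  0.099  1.337 -0.021  1.16 ]
total units [-0.0045  0.0034 -0.0123] turn 0.0031 yaw -11.64 pos [ 0.4686 -0.3385  0.1788] t 7.0 f [-0.5  0.8 -1.8] op 0.0408
```

Call:
jog_arm(
  linear=[
    [0,0.003,0.03],
    [0,0,0.05],
    [0,0,0.05],
    [0,0,0.04],
    [0,0,0.02],
    [0,0,0],
    [0,0,0],
  ],
  turn=[0.003,0,0,0,0,0,0],
)

```text
time: 7.53
ee_pos: [0.4646, -0.3398, 0.0811]
ee_rot: [0.0, 0.994, -0.106, -0.021]
force: [-0.0, -0.4, -1.9]
opening: 0.0406
```

```bash
python3 go.py .4673 -.3397 .05 -12.2
```

```text
toolz tilt deg (x,y) [-2.4   0.24] q [-0.62   0.421 -0.084  1.102 -0.021  1.164]
total units [ 0.0078 -0.0017  0.0619] turn 0.0002 yaw -12.16 pos [ 0.4646 -0.3398  0.0811] t 7.5 f [-0.  -0.4 -1.9] op 0.0406
```

Call:
jog_arm(
  linear=[
    [0.008,0,0.015],
    [0,0,0.015],
    [0,0,0.012],
    [0,0,0.008],
    [0,0,0],
    [0,0,0],
  ],
  turn=[0,0,0,0,0,0],
)

```text
time: 8.03
ee_pos: [0.4696, -0.3418, 0.0562]
ee_rot: [0.001, 0.994, -0.106, -0.019]
force: [0.1, -0.2, -2.4]
opening: 0.0404
```

```bash
python3 go.py .4673 -.3397 .05 -12.2
```

```text
toolz tilt deg (x,y) [-2.19  0.1 ] q [-0.617  0.445 -0.113  1.045 -0.021  1.166]
total units [-0.0048 -0.0032  0.0126] turn 0.0003 yaw -12.15 pos [ 0.4696 -0.3418  0.0562] t 8.0 f [ 0.1 -0.2 -2.4] op 0.0404
```

Call:
jog_arm(
  linear=[
    [-0.003,-0.003,0.005],
    [0,0,0.004],
    [0,0,0.003],
    [0,0,0],
    [0,0,0],
  ],
  turn=[0,0,0,0,0],
)

```text
time: 8.45
ee_pos: [0.4685, -0.3402, 0.0509]
ee_rot: [0.002, 0.994, -0.106, -0.018]
force: [-0.2, -0.0, -1.3]
opening: 0.0404
```

```bash
python3 go.py .4673 -.3397 .05 -12.2
```

```text
toolz tilt deg (x,y) [-2.11  0.03] q [-0.616  0.446 -0.128  1.028 -0.021  1.167]
total units [-0.0026 -0.0004  0.0018] turn 0.0003 yaw -12.15 pos [ 0.4685 -0.3402  0.0509] t 8.4 f [-0.2 -0.  -1.3] op 0.0404
```

Call:
jog_arm(
  linear=[
    [0,0,0.003],
    [0,0,0],
    [0,0,0],
  ],
  turn=[0,0,0],
)

```text
time: 8.7
ee_pos: [0.4688, -0.3408, 0.0512]
ee_rot: [0.003, 0.994, -0.106, -0.018]
force: [0.4, 0.2, -2.4]
opening: 0.0403
```

```bash
python3 go.py .4673 -.3397 .05 -12.2
```

```text
toolz tilt deg (x,y) [-2.02 -0.07] q [-0.616  0.445 -0.129  1.026 -0.021  1.167]
total units [-0.0033 -0.0015  0.0024] turn 0.0002 yaw -12.16 pos [ 0.4688 -0.3408  0.0512] t 8.7 f [ 0.4  0.2 -2.4] op 0.0403
```

Call:
jog_arm(
  linear=[
    [-0.002,0,0.004],
    [0,0,0.003],
    [0,0,0],
    [0,0,0],
  ],
  turn=[0,0,0,0],
)

```text
time: 9.03
ee_pos: [0.4687, -0.3416, 0.0511]
ee_rot: [0.004, 0.994, -0.106, -0.015]
force: [-0.2, 1.7, -3.2]
opening: 0.0406
```

```bash
python3 go.py .4673 -.3397 .05 -12.2
```

```text
toolz tilt deg (x,y) [-1.8  -0.26] q [-0.618  0.442 -0.134  1.019 -0.022  1.166]
total units [-0.0034 -0.0032  0.0022] turn 0.0002 yaw -12.16 pos [ 0.4687 -0.3416  0.0511] t 9.0 f [-0.2  1.7 -3.2] op 0.0406
```

Call:
jog_arm(
  linear=[
    [0,0,0.006],
    [0,0,0.004],
    [0,0,0],
  ],
  turn=[0,0,0],
)

```text
time: 9.28
ee_pos: [0.4686, -0.3428, 0.051]
ee_rot: [0.006, 0.994, -0.106, -0.014]
force: [0.3, -0.6, -2.8]
opening: 0.0405
```

```bash
python3 go.py .4673 -.3397 .05 -12.2
```

```text
toolz tilt deg (x,y) [-1.65 -0.49] q [-0.618  0.439 -0.138  1.012 -0.024  1.165]
total units [-0.0038 -0.0055  0.002 ] turn 0.0001 yaw -12.19 pos [ 0.4686 -0.3428  0.051 ] t 9.3 f [ 0.3 -0.6 -2.8] op 0.0405
```

Call:
jog_arm(
  linear=[
    [0,0,0],
    [0,0,0],
    [0,0,0],
    [0,0,0],
    [0,0,0],
    [0,0,0],
  ],
  turn=[0,0,0,0,0,0],
  grip=0,
)

```text
time: 9.78
ee_pos: [0.4688, -0.3429, 0.0496]
ee_rot: [0.006, 0.994, -0.106, -0.014]
force: [0.4, -0.6, 0.4]
opening: 0.0852
```

Call:
jog_arm(
  linear=[
    [0,0,-0.03],
    [0,0,-0.06],
    [0,0,-0.08],
    [0,0,-0.06],
    [0,0,0],
    [0,0,0],
  ],
  turn=[0,0,0,0,0,0],
)

```text
time: 10.28
ee_pos: [0.4707, -0.3407, 0.1663]
ee_rot: [0.004, 0.994, -0.106, -0.017]
force: [0.3, -0.1, -0.6]
opening: 0.0854
```

```bash
python3 go.py .4711 .240 .17 -2.35; python3 r.py w3
```

```text
toolz tilt deg (x,y) [-2.   -0.23] q [-0.613  0.372  0.066  1.292 -0.023  1.17 ]
total units [-0.2444 -1.1354 -0.0121] turn -0.0546 yaw -12.18 pos [ 0.4707 -0.3407  0.1663] t 10.3 f [ 0.3 -0.1 -0.6] op 0.0854
top [ 250  182   58   58 2568] [172. 140.   0.] [ 0.4673 -0.3426] 0.0211 z 0.1001
4662 [228   0 104 227] [array([ 0.4779, -0.2875]), array([0.1833, 0.0763]), np.float64(77.8849)]
81 [257 162  50  24] [array([ 0.4711, -0.3294]), array([0.0149, 0.0404]), np.float64(72.7529)]
```

View pics/w3.png

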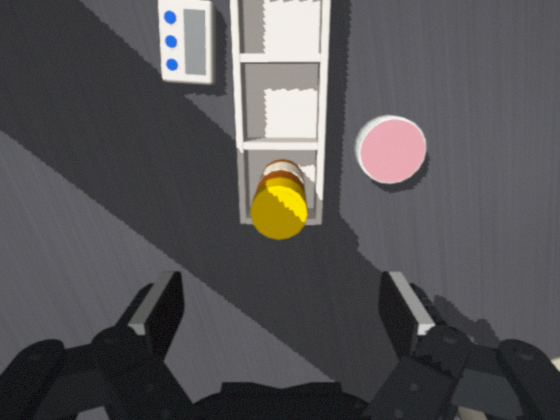

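Call:
jog_arm(
  linear=[
    [-0.0175,-0.08,-0.005],
    [-0.0175,-0.08,-0.003],
    [-0.0175,-0.08,0],
    [-0.0175,-0.08,0],
    [-0.0175,-0.08,0],
    [-0.0175,-0.08,0],
    [-0.0175,-0.08,0],
    [-0.0175,-0.08,0],
    [-0.0175,-0.08,0],
    [-0.0175,-0.08,0],
    [-0.0175,-0.08,0],
    [-0.0175,-0.08,0],
  ],
  turn=[0,0,0,0,0,0,0,0,0,0,0,0],
)

```text
time: 11.33
ee_pos: [0.4635, 0.1545, 0.1535]
ee_rot: [0.005, 0.993, -0.113, -0.025]
force: [1.3, -0.8, 0.5]
opening: 0.0856
```

Call:
jog_arm(
  linear=[
    [-0.01,-0.05,0],
    [0,0,0],
    [0,0,0],
    [0,0,0],
    [0,0,0],
  ],
  turn=[0,-0.028,-0.028,0,0],
)

```text
time: 11.75
ee_pos: [0.4599, 0.1895, 0.1465]
ee_rot: [0.004, 0.999, -0.018, -0.03]
force: [0.8, -0.8, 0.3]
opening: 0.0854
```

```bash
python3 go.py .4711 .240 .17 -2.35
```

```text
toolz tilt deg (x,y) [-3.48 -0.38] q [ 0.38   0.267 -0.141  1.221  0.016  1.986]
total units [ 0.016  -0.1013 -0.049 ] turn 0.0016 yaw -2.05 pos [0.4599 0.1895 0.1465] t 11.8 f [ 0.8 -0.8  0.3] op 0.0854
```

Call:
jog_arm(
  linear=[
    [0.045,0.06,-0.005],
    [0.036,0.06,-0.005],
    [0.028,0.06,-0.005],
    [0.02,0.06,-0.005],
    [0.012,0.06,-0.005],
    [0.004,0.06,-0.005],
    [-0.004,0.06,-0.005],
    [-0.012,0.06,-0.005],
    [-0.02,0.06,-0.005],
    [-0.028,0.06,-0.005],
    [-0.036,0.06,-0.005],
    [-0.045,0.06,-0.005],
  ],
  turn=[0,0,0,0,0,0,0,0,0,0,0,0],
)

```text
time: 12.75
ee_pos: [0.4414, -0.1856, 0.1723]
ee_rot: [0.004, 0.999, -0.036, -0.035]
force: [0.7, -0.9, 0.3]
opening: 0.0851
```

```bash
python3 go.py .4711 .240 .17 -2.35
```

```text
toolz tilt deg (x,y) [-4.06 -0.35] q [-0.376  0.226 -0.13   1.279 -0.032  1.267]
total units [-0.0018 -0.8533 -0.0049] turn -0.0099 yaw -4.13 pos [ 0.4414 -0.1856  0.1723] t 12.8 f [ 0.7 -0.9  0.3] op 0.0851
```

Call:
jog_arm(
  linear=[
    [0,0,0],
    [0,0,0.02],
    [0,0,0.02],
    [0,0,0.02],
    [0,0,0.02],
    [0,0,0.02],
    [0,0,0.02],
    [0,0,0.02],
    [0,0,0],
    [0,0,0],
  ],
  turn=[0,0,0,0,0,0,0,0,0,0],
)

```text
time: 13.58
ee_pos: [0.4281, -0.1901, 0.0919]
ee_rot: [0.004, 0.998, -0.052, -0.039]
force: [0.6, 0.9, 0.4]
opening: 0.0858
```

```bash
python3 go.py .4711 .240 .17 -2.35
```

```text
toolz tilt deg (x,y) [-4.45 -0.2 ] q [-0.395  0.269 -0.291  1.081 -0.033  1.282]
total units [-0.017  -0.8626 -0.1653] turn -0.0205 yaw -6.04 pos [ 0.4281 -0.1901  0.0919] t 13.6 f [0.6 0.9 0.4] op 0.0858
```

Call:
jog_arm(
  linear=[
    [0,0,-0.07],
    [0,0,-0.07],
    [0,0,0],
    [0,0,0],
  ],
  turn=[0,0,0,0],
)

```text
time: 13.92
ee_pos: [0.4325, -0.188, 0.1627]
ee_rot: [0.003, 0.998, -0.054, -0.041]
force: [-0.2, 0.4, -0.8]
opening: 0.0857
```

```bash
python3 go.py .4711 .240 .17 -2.35
```

```text
toolz tilt deg (x,y) [-4.74 -0.07] q [-0.387  0.229 -0.152  1.266 -0.032  1.292]
total units [-0.0163 -0.8591 -0.022 ] turn -0.0212 yaw -6.17 pos [ 0.4325 -0.188   0.1627] t 13.9 f [-0.2  0.4 -0.8] op 0.0857
```

Call:
jog_arm(
  linear=[
    [0,0,0],
    [0,0,0],
    [0,0,0],
    [0,0,0],
  ],
  turn=[0,0,0,0],
)

```text
time: 14.25
ee_pos: [0.4324, -0.1874, 0.1616]
ee_rot: [0.003, 0.998, -0.054, -0.041]
force: [-0.2, -0.5, -0.7]
opening: 0.0855
```

```bash
python3 go.py .4711 .240 .17 -2.35
```

```text
toolz tilt deg (x,y) [-4.75 -0.06] q [-0.387  0.229 -0.155  1.263 -0.032  1.293]
total units [-0.0168 -0.858  -0.024 ] turn -0.0214 yaw -6.2 pos [ 0.4324 -0.1874  0.1616] t 14.2 f [-0.2 -0.5 -0.7] op 0.0855
```

Call:
jog_arm(
  linear=[
    [0.08,0,0],
    [0.08,0,0],
    [0,0,0],
    [0,0,0],
    [0,0,0],
  ],
  turn=[0,0,0,0,0],
)

```text
time: 14.67
ee_pos: [0.5106, -0.1951, 0.1501]
ee_rot: [0.001, 0.997, -0.055, -0.046]
force: [-0.4, -0.3, 0.3]
opening: 0.0855
```

```bash
python3 go.py .4711 .240 .17 -2.35
```

```text
toolz tilt deg (x,y) [-5.25  0.12] q [-0.347  0.37   0.016  1.305 -0.029  1.334]
total units [-0.1767 -0.8562 -0.0307] turn -0.0218 yaw -6.28 pos [ 0.5106 -0.1951  0.1501] t 14.7 f [-0.4 -0.3  0.3] op 0.0855
```

Call:
jog_arm(
  linear=[
    [-0.02,0,0],
    [-0.02,0,0],
    [-0.02,0,0],
    [-0.02,0,0],
    [-0.02,0,0],
    [-0.02,0,0],
    [0,0,0],
    [0,0,0],
    [0,0,0],
  ],
  turn=[0,0,0,0,0,0,0,0,0],
)

```text
time: 15.42
ee_pos: [0.4359, -0.1864, 0.1579]
ee_rot: [0.001, 0.997, -0.056, -0.047]
force: [0.4, -0.6, 0.4]
opening: 0.0854
```

```bash
python3 go.py .4711 .240 .17 -2.35
```

```text
toolz tilt deg (x,y) [-5.35  0.14] q [-0.382  0.245 -0.145  1.269 -0.033  1.303]
total units [-0.0278 -0.855  -0.0285] turn -0.0227 yaw -6.44 pos [ 0.4359 -0.1864  0.1579] t 15.4 f [ 0.4 -0.6  0.4] op 0.0854
```

Call:
jog_arm(
  linear=[
    [0,-0.08,0],
    [0,-0.08,0],
    [0,-0.08,0],
    [0,0,0],
    [0,0,0],
    [0,0,0],
  ],
  turn=[0,0,0,0,0,0],
)

```text
time: 15.92
ee_pos: [0.4515, -0.064, 0.1574]
ee_rot: [0.002, 0.997, -0.058, -0.045]
force: [0.3, -0.3, 0.5]
opening: 0.0853
```

```bash
python3 go.py .4711 .240 .17 -2.35
```

```text
toolz tilt deg (x,y) [-5.11  0.09] q [-0.133  0.216 -0.184  1.259 -0.01   1.554]
total units [-0.0337 -0.6082 -0.0276] turn -0.0239 yaw -6.66 pos [ 0.4515 -0.064   0.1574] t 15.9 f [ 0.3 -0.3  0.5] op 0.0853
```

Call:
jog_arm(
  linear=[
    [0.02,0,0],
    [0.02,0,0],
    [0.02,0,0],
    [0.02,0,0],
    [0.02,0,0],
    [0.02,0,0],
    [0,0,0],
    [0,0,0],
    [0,0,0],
  ],
  turn=[0,0,0,0,0,0,0,0,0],
)

```text
time: 16.67
ee_pos: [0.5196, -0.0786, 0.1496]
ee_rot: [0.002, 0.997, -0.062, -0.045]
force: [-0.3, -0.5, 0.5]
opening: 0.0851
```

```bash
python3 go.py .4711 .240 .17 -2.35
```

```text
toolz tilt deg (x,y) [-5.12  0.09] q [-0.143  0.336 -0.036  1.288 -0.011  1.553]
total units [-0.1788 -0.6198 -0.0309] turn -0.0269 yaw -7.19 pos [ 0.5196 -0.0786  0.1496] t 16.7 f [-0.3 -0.5  0.5] op 0.0851
```

Call:
jog_arm(
  linear=[
    [-0.08,0,0],
    [-0.08,0,0],
    [0,0,0],
    [0,0,0],
    [0,0,0],
  ],
  turn=[0,0,0,0,0],
)

```text
time: 17.08
ee_pos: [0.4356, -0.0688, 0.1543]
ee_rot: [0.002, 0.997, -0.063, -0.047]
force: [0.8, -0.9, 0.1]
opening: 0.0854
```

```bash
python3 go.py .4711 .240 .17 -2.35
```

```text
toolz tilt deg (x,y) [-5.44  0.14] q [-0.148  0.198 -0.218  1.25  -0.012  1.55 ]
total units [-0.0108 -0.6214 -0.0365] turn -0.0274 yaw -7.28 pos [ 0.4356 -0.0688  0.1543] t 17.1 f [ 0.8 -0.9  0.1] op 0.0854
```

Call:
jog_arm(
  linear=[
    [0,0,-0.02],
    [0,0,-0.02],
    [0,0,-0.02],
    [0,0,-0.02],
    [0,0,-0.02],
    [0,0,-0.02],
    [0,0,0],
    [0,0,0],
  ],
  turn=[0,0,0,0,0,0,0,0],
)

```text
time: 17.75
ee_pos: [0.4475, -0.07, 0.2191]
ee_rot: [0.002, 0.997, -0.063, -0.045]
force: [0.7, -0.2, -0.9]
opening: 0.0851
```

```bash
python3 go.py .4711 .240 .17 -2.35
```

```text
toolz tilt deg (x,y) [-5.15  0.1 ] q [-0.147  0.184 -0.066  1.411 -0.011  1.551]
total units [-0.023  -0.6219  0.0946] turn -0.0275 yaw -7.29 pos [ 0.4475 -0.07    0.2191] t 17.8 f [ 0.7 -0.2 -0.9] op 0.0851
```

Call:
jog_arm(
  linear=[
    [0,0,0.07],
    [0,0,0.07],
    [0,0,0],
    [0,0,0],
    [0,0,0],
  ],
  turn=[0,0,0,0,0],
)

```text
time: 18.17
ee_pos: [0.4433, -0.0702, 0.1483]
ee_rot: [0.002, 0.997, -0.063, -0.044]
force: [0.2, 0.2, -0.1]
opening: 0.085
```

```bash
python3 go.py .4711 .240 .17 -2.35
```

```text
toolz tilt deg (x,y) [-5.01  0.08] q [-0.149  0.208 -0.219  1.23  -0.012  1.55 ]
total units [-0.0272 -0.622  -0.0473] turn -0.0274 yaw -7.29 pos [ 0.4433 -0.0702  0.1483] t 18.2 f [ 0.2  0.2 -0.1] op 0.085
```

Call:
jog_arm(
  linear=[
    [0,0,-0.02],
    [0,0,-0.02],
    [0,0,-0.02],
    [0,0,-0.02],
    [0,0,-0.02],
    [0,0,-0.02],
    [0,0,0],
    [0,0,0],
    [0,0,0.065],
    [0,0,0.065],
    [0,0,0],
    [0,0,0],
  ],
  turn=[0,0,0,0,0,0,0,0,0,0,0,0],
)

```text
time: 19.17
ee_pos: [0.4519, -0.0714, 0.1594]
ee_rot: [0.003, 0.997, -0.063, -0.034]
force: [0.4, -0.6, 1.0]
opening: 0.0854
```

```bash
python3 go.py .4711 .240 .17 -2.35
```

```text
toolz tilt deg (x,y) [-3.88 -0.09] q [-0.148  0.2   -0.198  1.239 -0.012  1.55 ]
total units [-0.0422 -0.6224 -0.0248] turn -0.0274 yaw -7.28 pos [ 0.4519 -0.0714  0.1594] t 19.2 f [ 0.4 -0.6  1. ] op 0.0854
```

Call:
jog_arm(
  linear=[
    [0,0,-0.01],
    [0,0,-0.01],
    [0,0,-0.01],
    [0,0,-0.01],
    [0,0,-0.01],
    [0,0,-0.01],
    [0,0,-0.01],
    [0,0,-0.01],
    [0,0,-0.01],
    [0,0,-0.01],
    [0,0,0],
    [0,0,0],
  ],
  turn=[0,0,0,0,0,0,0,0,0,0,0,0],
)

```text
time: 20.17
ee_pos: [0.4589, -0.0717, 0.2221]
ee_rot: [0.003, 0.998, -0.063, -0.029]
force: [-0.5, -0.2, 0.1]
opening: 0.0851
```

```bash
python3 go.py .4711 .240 .17 -2.35
```

```text
toolz tilt deg (x,y) [-3.38 -0.16] q [-0.147  0.177 -0.064  1.388 -0.011  1.551]
total units [-0.0488 -0.6225  0.1008] turn -0.0274 yaw -7.28 pos [ 0.4589 -0.0717  0.2221] t 20.2 f [-0.5 -0.2  0.1] op 0.0851
```

Call:
jog_arm(
  linear=[
    [0,0,0.02],
    [0,0,0.02],
    [0,0,0.02],
    [0,0,0.02],
    [0,0,0],
    [0,0,0],
  ],
  turn=[0,0,0,0,0,0],
)

```text
time: 20.67
ee_pos: [0.4549, -0.0716, 0.1764]
ee_rot: [0.003, 0.998, -0.063, -0.031]
force: [-0.4, -0.2, -0.5]
opening: 0.0853
```

```bash
python3 go.py .4711 .240 .17 -2.35
```

```text
toolz tilt deg (x,y) [-3.56 -0.14] q [-0.148  0.191 -0.164  1.277 -0.011  1.55 ]
total units [-0.046  -0.6224  0.0092] turn -0.0274 yaw -7.28 pos [ 0.4549 -0.0716  0.1764] t 20.7 f [-0.4 -0.2 -0.5] op 0.0853
```

Call:
jog_arm(
  linear=[
    [0,-0.02,0],
    [0,-0.02,0],
    [0,-0.02,0],
    [0,-0.02,0],
    [0,-0.02,0],
    [0,-0.02,0],
    [0,-0.02,0],
    [0,0,0],
    [0,0,0],
  ],
  turn=[0,0,0,0,0,0,0,0,0],
)

```text
time: 21.42
ee_pos: [0.4654, 0.0072, 0.1767]
ee_rot: [0.003, 0.998, -0.062, -0.03]
force: [0.2, -0.8, -0.4]
opening: 0.0855
```

```bash
python3 go.py .4711 .240 .17 -2.35
```

```text
toolz tilt deg (x,y) [-3.45 -0.11] q [ 1.600e-02  1.990e-01 -1.530e-01  1.279e+00 -1.000e-03  1.712e+00]
total units [-0.0459 -0.4635  0.0119] turn -0.0267 yaw -7.16 pos [0.4654 0.0072 0.1767] t 21.4 f [ 0.2 -0.8 -0.4] op 0.0855
```

Call:
jog_arm(
  linear=[
    [0,0,-0.02],
    [0,0,-0.02],
    [0,0,-0.02],
    [0,0,-0.02],
    [0,0,-0.02],
    [0,0,-0.02],
    [0,0,0],
    [0,0,0],
    [0,0,0.07],
    [0,0,0.07],
    [0,0,0],
    [0,0,0],
  ],
  turn=[0,0,0,0,0,0,0,0,0,0,0,0],
)

```text
time: 22.42
ee_pos: [0.4652, 0.0049, 0.1698]
ee_rot: [0.003, 0.998, -0.063, -0.028]
force: [1.0, -0.6, 0.4]
opening: 0.0853
```

```bash
python3 go.py .4711 .240 .17 -2.35
```

```text
toolz tilt deg (x,y) [-3.28 -0.17] q [ 0.012  0.2   -0.17   1.258 -0.002  1.71 ]
total units [-0.048  -0.4679 -0.0024] turn -0.0275 yaw -7.29 pos [0.4652 0.0049 0.1698] t 22.4 f [ 1.  -0.6  0.4] op 0.0853
```

Call:
jog_arm(
  linear=[
    [0,0,-0.02],
    [0,0,-0.02],
    [0,0,-0.02],
    [0,0,-0.02],
    [0,0,-0.02],
    [0,0,-0.02],
    [0,0,0],
    [0,0,0],
    [0,0,0.07],
    [0,0,0.07],
    [0,0,0],
    [0,0,0],
  ],
  turn=[0,0,0,0,0,0,0,0,0,0,0,0],
)

```text
time: 23.42
ee_pos: [0.469, 0.0041, 0.1742]
ee_rot: [0.003, 0.998, -0.064, -0.023]
force: [0.7, 0.4, -0.2]
opening: 0.0853
```

```bash
python3 go.py .4711 .240 .17 -2.35
```

```text
toolz tilt deg (x,y) [-2.64 -0.17] q [ 0.011  0.195 -0.164  1.258 -0.003  1.71 ]
total units [-0.0558 -0.4685  0.0067] turn -0.0278 yaw -7.36 pos [0.469  0.0041 0.1742] t 23.4 f [ 0.7  0.4 -0.2] op 0.0853
```

Call:
jog_arm(
  linear=[
    [-0.002,-0.02,-0.008],
    [-0.002,-0.02,-0.008],
    [-0.002,-0.02,-0.008],
    [-0.002,-0.02,-0.008],
    [-0.002,-0.02,-0.008],
    [-0.002,-0.02,-0.008],
    [-0.002,-0.02,-0.008],
    [-0.002,-0.02,-0.008],
    [-0.002,-0.02,-0.008],
    [-0.002,-0.02,-0.008],
    [-0.002,-0.02,-0.008],
    [-0.002,-0.02,-0.008],
  ],
  turn=[-0.0025,-0.0025,-0.0025,-0.0025,-0.0025,-0.0025,-0.0025,-0.0025,-0.0025,-0.0025,0,0],
)

```text
time: 24.42
ee_pos: [0.4714, 0.1382, 0.234]
ee_rot: [0.001, 1.0, -0.02, -0.019]
force: [-0.5, -0.7, -0.7]
opening: 0.0855
```

```bash
python3 go.py .4711 .240 .17 -2.35
```

```text
toolz tilt deg (x,y) [-2.2 -0.1] q [2.790e-01 2.030e-01 1.000e-03 1.406e+00 9.000e-03 1.890e+00]
total units [-0.004  -0.2039  0.1275] turn 0.0002 yaw -2.32 pos [0.4714 0.1382 0.234 ] t 24.4 f [-0.5 -0.7 -0.7] op 0.0855
```

Call:
jog_arm(
  linear=[
    [0,-0.02,0],
    [0,-0.02,0],
    [0,-0.02,0],
    [0,-0.02,0],
    [0,-0.02,0],
    [0,-0.02,0],
    [0,-0.02,0],
    [0,-0.02,0],
    [0,-0.02,0],
    [0,-0.01,0],
    [0,0,0],
    [0,0,0],
  ],
  turn=[0,0,0,0,0,0,0,0,0,0,0,0],
)

```text
time: 25.42
ee_pos: [0.4753, 0.246, 0.2328]
ee_rot: [0.002, 1.0, -0.019, -0.02]
force: [-0.2, -0.1, -1.0]
opening: 0.0858
```

```bash
python3 go.py .4711 .240 .17 -2.35
```

```text
toolz tilt deg (x,y) [-2.27 -0.13] q [0.468 0.279 0.101 1.429 0.016 2.077]
total units [-0.0029  0.0119  0.1259] turn 0.0008 yaw -2.21 pos [0.4753 0.246  0.2328] t 25.4 f [-0.2 -0.1 -1. ] op 0.0858
```

Call:
jog_arm(
  linear=[
    [-0.003,0.01,0],
    [0,0,0],
    [0,0,0.07],
    [0,0,0.07],
    [0,0,0],
    [0,0,0],
    [0,0,-0.02],
    [0,0,-0.02],
    [0,0,-0.02],
    [0,0,-0.02],
    [0,0,-0.02],
    [0,0,0],
  ],
  turn=[0,0,0,0,0,0,0,0,0,0,0,0],
)

```text
time: 26.42
ee_pos: [0.4754, 0.2369, 0.226]
ee_rot: [-0.0, 1.0, -0.022, -0.015]
force: [-0.3, -0.4, 0.6]
opening: 0.0854
```

```bash
python3 go.py .4711 .240 .17 -2.35
```

```text
toolz tilt deg (x,y) [-1.73  0.09] q [0.453 0.266 0.065 1.396 0.015 2.068]
total units [-0.0055 -0.0059  0.1121] turn -0.0011 yaw -2.54 pos [0.4754 0.2369 0.226 ] t 26.4 f [-0.3 -0.4  0.6] op 0.0854
```

Call:
jog_arm(
  linear=[
    [0,0,0],
    [0,0,0.07],
    [0,0,0.07],
    [0,0,0],
    [0,0,0],
  ],
  turn=[0,0,0,0,0],
)

```text
time: 26.83
ee_pos: [0.4764, 0.2376, 0.1605]
ee_rot: [-0.003, 1.0, -0.023, -0.01]
force: [-0.6, 0.5, 0.2]
opening: 0.0852
```

```bash
python3 go.py .4705 .240 .05 -2.35
```

```text
toolz tilt deg (x,y) [-1.19  0.35] q [ 0.454  0.284 -0.078  1.225  0.015  2.07 ]
total units [-0.0074 -0.0032  0.2212] turn -0.0014 yaw -2.6 pos [0.4764 0.2376 0.1605] t 26.8 f [-0.6  0.5  0.2] op 0.0852
```

Tilt now −1.2°. Descend to the green bottle.

Call:
jog_arm(
  linear=[
    [-0.008,-0.004,0.02],
    [0,0,0.05],
    [0,0,0.05],
    [0,0,0.05],
    [0,0,0.03],
    [0,0,0.01],
    [0,0,0],
    [0,0,0],
  ],
  turn=[0,0,0,0,0,0,0,0],
)

```text
time: 27.5
ee_pos: [0.4751, 0.2444, 0.0609]
ee_rot: [-0.006, 1.0, -0.023, -0.005]
force: [0.4, -0.1, 0.8]
opening: 0.0853
```

```bash
python3 go.py .4705 .240 .05 -2.35
```

```text
toolz tilt deg (x,y) [-0.54  0.7 ] q [ 0.466  0.349 -0.257  0.968  0.015  2.082]
total units [-0.0085  0.0094  0.0218] turn -0.0014 yaw -2.61 pos [0.4751 0.2444 0.0609] t 27.5 f [ 0.4 -0.1  0.8] op 0.0853
```

Call:
jog_arm(
  linear=[
    [-0.008,0.008,0.01],
    [-0.003,0,0.01],
    [0,0,0.003],
    [0,0,0],
    [0,0,0],
  ],
  turn=[0,0,0,0,0],
)

```text
time: 27.92
ee_pos: [0.4712, 0.2417, 0.0527]
ee_rot: [-0.008, 1.0, -0.023, -0.002]
force: [-0.1, -1.0, 0.0]
opening: 0.0854
```

```bash
python3 go.py .4705 .240 .05 -2.35
```

```text
toolz tilt deg (x,y) [-0.2   0.87] q [ 0.465  0.345 -0.288  0.935  0.015  2.081]
total units [-0.0011  0.0036  0.0053] turn -0.0014 yaw -2.61 pos [0.4712 0.2417 0.0527] t 27.9 f [-0.1 -1.   0. ] op 0.0854
```

Call:
jog_arm(
  linear=[
    [0,0.002,0.003],
    [0,0,0],
    [0,0,0],
    [0,0,0],
    [0,0,0],
    [0,0,0],
    [0,0,0],
    [0,0,0],
  ],
  turn=[0,0,0,0,0,0,0,0],
  grip=1,
)

```text
time: 28.58
ee_pos: [0.4716, 0.2409, 0.052]
ee_rot: [-0.008, 1.0, -0.023, -0.001]
force: [0.0, -0.1, 1.3]
opening: 0.0403
```

Call:
jog_arm(
  linear=[
    [0,0,-0.02],
    [0,0,-0.03],
    [0,0,-0.03],
    [0,0,-0.03],
    [0,0,-0.03],
    [0,0,-0.03],
    [0,0,-0.03],
    [0,0,-0.03],
    [0,0,-0.02],
    [0,0,-0.02],
    [0,0,0],
    [0,0,0],
  ],
  turn=[0,0,0,0,0,0,0,0,0,0,0,0],
)

```text
time: 29.58
ee_pos: [0.4703, 0.2377, 0.1985]
ee_rot: [-0.007, 1.0, -0.023, -0.002]
force: [-0.9, -0.1, -2.0]
opening: 0.0406
```

```bash
python3 go.py .4811 -.2713 .19 -12.2
```

```text
toolz tilt deg (x,y) [-0.25  0.84] q [ 0.459  0.243 -0.036  1.289  0.015  2.075]
total units [0.0682 1.016  0.0019] turn 0.0532 yaw -2.62 pos [0.4703 0.2377 0.1985] t 29.6 f [-0.9 -0.1 -2. ] op 0.0406
```

Call:
jog_arm(
  linear=[
    [0.002,0.02,0],
    [0.002,0.03,0],
    [0.002,0.03,-0.001],
    [0.002,0.03,-0.001],
    [0.002,0.03,-0.001],
    [0.002,0.03,-0.001],
    [0.002,0.03,-0.001],
    [0.002,0.03,-0.001],
    [0.002,0.03,-0.001],
    [0.002,0.03,-0.001],
    [0.002,0.03,-0.001],
    [0.002,0.03,-0.001],
  ],
  turn=[0,0,0,0,0,0,0,0,0,0,0,0],
)

```text
time: 30.58
ee_pos: [0.4675, 0.0489, 0.1924]
ee_rot: [-0.005, 1.0, -0.021, -0.01]
force: [1.4, 0.2, -2.0]
opening: 0.0403
```

Call:
jog_arm(
  linear=[
    [0.003,0.03,-0.001],
    [0.003,0.03,-0.001],
    [0.003,0.03,-0.001],
    [0.003,0.03,-0.001],
    [0.003,0.03,-0.001],
    [0.003,0.03,-0.001],
    [0.003,0.03,-0.001],
    [0.003,0.03,-0.001],
    [0.003,0.03,-0.001],
    [0.003,0.03,-0.001],
    [0.003,0.03,-0.001],
    [0.003,0.03,-0.001],
  ],
  turn=[0,0,0,0,0,0,0,0,0,0,0,0],
)

```text
time: 31.58
ee_pos: [0.4664, -0.1472, 0.1872]
ee_rot: [-0.005, 1.0, -0.022, -0.019]
force: [-0.0, 0.7, -1.1]
opening: 0.04
```

```bash
python3 go.py .4811 -.2713 .19 -12.2
```

```text
toolz tilt deg (x,y) [-2.15  0.57] q [-0.305  0.217 -0.102  1.291 -0.002  1.31 ]
total units [ 0.0399  0.2466 -0.0093] turn 0.054 yaw -2.48 pos [ 0.4664 -0.1472  0.1872] t 31.6 f [-0.   0.7 -1.1] op 0.04
```

Call:
jog_arm(
  linear=[
    [0.003,0.02,-0.006],
    [0.003,0.02,-0.006],
    [0.003,0.02,-0.006],
    [0.003,0.02,-0.006],
    [0.003,0.02,-0.006],
    [0.003,0.02,-0.006],
    [0.003,0.02,-0.006],
    [0.003,0.02,-0.006],
    [0.004,0.02,-0.006],
    [0.004,0.02,-0.006],
    [0.004,0.02,-0.006],
    [0.004,0.01,-0.006],
  ],
  turn=[0.006,0.006,0.006,0.006,0.006,0.006,0.006,0.006,0.004,0,0,0],
)

```text
time: 32.58
ee_pos: [0.468, -0.277, 0.223]
ee_rot: [-0.003, 0.993, -0.113, -0.021]
force: [-0.2, 0.0, -2.0]
opening: 0.0406
```

Call:
jog_arm(
  linear=[
    [0,0,0],
    [0,0,0],
  ],
  turn=[0,0],
)

```text
time: 32.75
ee_pos: [0.4683, -0.2788, 0.2235]
ee_rot: [-0.003, 0.993, -0.114, -0.021]
force: [0.1, 0.6, -2.9]
opening: 0.0404
```

```bash
python3 go.py .4811 -.2713 .19 -12.2
```

```text
toolz tilt deg (x,y) [-2.35  0.61] q [-0.53   0.302  0.11   1.419 -0.012  1.269]
total units [ 0.0243 -0.0203  0.066 ] turn -0.0048 yaw -13.07 pos [ 0.4683 -0.2788  0.2235] t 32.8 f [ 0.1  0.6 -2.9] op 0.0404
```

Call:
jog_arm(
  linear=[
    [0.012,-0.01,0],
    [0.012,-0.01,0],
    [0.003,0,0],
    [0,0,0],
    [0,0,0.065],
    [0,0,0.065],
    [0,0,0],
    [0,0,0],
  ],
  turn=[-0.002,-0.002,0,0,0,0,0,0],
)

```text
time: 33.42
ee_pos: [0.4846, -0.2677, 0.1573]
ee_rot: [-0.003, 0.994, -0.104, -0.02]
force: [-0.1, -0.6, -1.0]
opening: 0.0402
```

```bash
python3 go.py .4811 -.2713 .052 -12.2
```

```text
toolz tilt deg (x,y) [-2.23  0.58] q [-0.499  0.339 -0.006  1.264 -0.01   1.281]
total units [0.0031 0.0089 0.2107] turn 0.0012 yaw -11.98 pos [ 0.4846 -0.2677  0.1573] t 33.4 f [-0.1 -0.6 -1. ] op 0.0402
```

Call:
jog_arm(
  linear=[
    [0,0,-0.02],
    [0,0,-0.02],
    [0,0,-0.02],
    [0,0,-0.02],
    [0,0,-0.02],
    [0,0,0],
    [0,0,0],
    [0,0,0.065],
    [0,0,0.065],
    [0,0,0],
    [0,0,0],
  ],
  turn=[0,0,0,0,0,0,0,0,0,0,0],
)

```text
time: 34.33
ee_pos: [0.4885, -0.2683, 0.157]
ee_rot: [-0.0, 0.995, -0.103, -0.014]
force: [-0.9, 0.2, -1.5]
opening: 0.0405
```

```bash
python3 go.py .4811 -.2713 .052 -12.2
```

```text
toolz tilt deg (x,y) [-1.57  0.22] q [-0.497  0.336 -0.013  1.249 -0.01   1.281]
total units [-0.0075  0.0085  0.2104] turn 0.0019 yaw -11.85 pos [ 0.4885 -0.2683  0.157 ] t 34.3 f [-0.9  0.2 -1.5] op 0.0405
```

Call:
jog_arm(
  linear=[
    [-0.008,0.006,0.02],
    [0,0,0.05],
    [0,0,0.05],
    [0,0,0.03],
    [0,0,0.02],
    [0,0,0.01],
    [0,0,0],
    [0,0,0],
  ],
  turn=[0.002,0,0,0,0,0,0,0],
)

```text
time: 35.0
ee_pos: [0.4872, -0.2732, 0.0756]
ee_rot: [0.002, 0.994, -0.106, -0.009]
force: [-0.7, -0.3, -1.3]
opening: 0.0404
```

```bash
python3 go.py .4815 -.2713 .052 -12.2
```

```text
toolz tilt deg (x,y) [-1.  -0.1] q [-0.505  0.382 -0.162  1.041 -0.01   1.279]
total units [-0.0111 -0.0015  0.0474] turn -0.0001 yaw -12.22 pos [ 0.4872 -0.2732  0.0756] t 35.0 f [-0.7 -0.3 -1.3] op 0.0404
```

Call:
jog_arm(
  linear=[
    [-0.008,0,0.012],
    [-0.003,0,0.012],
    [0,0,0.01],
    [0,0,0.006],
    [0,0,0],
    [0,0,0],
  ],
  turn=[0,0,0,0,0,0],
)

```text
time: 35.5
ee_pos: [0.4827, -0.273, 0.0571]
ee_rot: [0.003, 0.994, -0.106, -0.006]
force: [1.4, -0.6, -1.0]
opening: 0.0408
```

```bash
python3 go.py .4815 -.2713 .052 -12.2
```

```text
toolz tilt deg (x,y) [-0.76 -0.24] q [-0.509  0.388 -0.205  0.987 -0.01   1.275]
total units [-0.0029 -0.0028  0.0102] turn -0.0001 yaw -12.22 pos [ 0.4827 -0.273   0.0571] t 35.5 f [ 1.4 -0.6 -1. ] op 0.0408
```

Call:
jog_arm(
  linear=[
    [-0.002,-0.002,0.005],
    [0,0,0.004],
    [0,0,0.004],
    [0,0,0],
    [0,0,0],
  ],
  turn=[0,0,0,0,0],
)

```text
time: 35.92
ee_pos: [0.4825, -0.2729, 0.0529]
ee_rot: [0.004, 0.994, -0.107, -0.005]
force: [-0.6, 0.1, -1.4]
opening: 0.0402
```

Call:
jog_arm(
  linear=[
    [0,0,0.004],
    [0,0,0.003],
    [0,0,0],
  ],
  turn=[0,0,0],
)

```text
time: 36.17
ee_pos: [0.4827, -0.274, 0.0525]
ee_rot: [0.006, 0.994, -0.107, -0.004]
force: [0.2, -1.2, -1.9]
opening: 0.0407
```

```bash
python3 go.py .4815 -.2713 .052 -12.2
```

```text
toolz tilt deg (x,y) [-0.5  -0.61] q [-0.508  0.388 -0.219  0.967 -0.014  1.276]
total units [-0.0034 -0.0048  0.001 ] turn -0.0003 yaw -12.25 pos [ 0.4827 -0.274   0.0525] t 36.2 f [ 0.2 -1.2 -1.9] op 0.0407
```

Call:
jog_arm(
  linear=[
    [0,0,0],
    [0,0,0],
    [0,0,0],
    [0,0,0],
    [0,0,0],
    [0,0,0],
  ],
  turn=[0,0,0,0,0,0],
  grip=0,
)

```text
time: 36.67
ee_pos: [0.4831, -0.274, 0.0518]
ee_rot: [0.006, 0.994, -0.107, -0.004]
force: [0.3, 0.2, -0.3]
opening: 0.0852
```

Call:
jog_arm(
  linear=[
    [0,0,-0.02],
    [0,0,-0.03],
    [0,0,-0.03],
    [0,0,-0.03],
    [0,0,-0.03],
    [0,0,-0.03],
    [0,0,-0.03],
    [0,0,-0.03],
    [0,0,-0.02],
    [0,0,0],
    [0,0,0],
  ],
  turn=[0,0,0,0,0,0,0,0,0,0,0],
)

```text
time: 37.58
ee_pos: [0.4837, -0.2721, 0.1884]
ee_rot: [0.006, 0.994, -0.107, -0.003]
force: [0.2, 0.5, -1.0]
opening: 0.0852
```

```bash
python3 go.py .4686 .170 .18 -2.35; python3 w.py w4
```

```text
toolz tilt deg (x,y) [-0.46 -0.61] q [-0.505  0.299  0.016  1.29  -0.013  1.28 ]
total units [-0.2167 -0.8579  0.0077] turn -0.0549 yaw -12.23 pos [ 0.4837 -0.2721  0.1884] t 37.6 f [ 0.2  0.5 -1. ] op 0.0852
top [ 253  177   53   53 2183] [ 30. 171.  74.] [ 0.4819 -0.276 ] 0.021 z 0.1001
top [ 254  254   50   48 1827] [181. 147.   0.] [ 0.4668 -0.3423] 0.0213 z 0.1
```

Call:
jog_arm(
  linear=[
    [-0.004,-0.02,0],
    [-0.004,-0.025,0],
    [-0.004,-0.025,-0.001],
    [-0.004,-0.025,-0.001],
    [-0.004,-0.025,-0.001],
    [-0.003,-0.025,-0.001],
    [-0.003,-0.025,-0.001],
    [-0.002,-0.025,-0.001],
    [-0.002,-0.025,-0.001],
    [-0.002,-0.025,-0.001],
    [-0.002,-0.025,-0.001],
    [-0.002,-0.025,-0.001],
  ],
  turn=[-0.007,-0.007,-0.007,-0.007,-0.007,-0.007,-0.007,-0.005,0,0,0,0],
)

```text
time: 38.63
ee_pos: [0.4747, -0.1048, 0.1881]
ee_rot: [0.003, 1.0, -0.008, -0.008]
force: [0.6, 0.9, 0.7]
opening: 0.0855
```

Call:
jog_arm(
  linear=[
    [-0.001,-0.025,-0.001],
    [-0.001,-0.025,-0.001],
    [-0.001,-0.025,-0.001],
    [-0.001,-0.025,-0.001],
    [-0.001,-0.025,-0.001],
    [-0.001,-0.025,-0.001],
    [-0.001,-0.025,-0.001],
    [-0.001,-0.025,-0.001],
    [-0.001,-0.025,-0.001],
    [-0.001,-0.025,-0.001],
    [-0.001,-0.025,-0.001],
    [-0.001,-0.025,-0.001],
  ],
  turn=[0,0,0,0,0,0,0,0,0,0,0,0],
)

```text
time: 39.63
ee_pos: [0.4597, 0.0671, 0.1927]
ee_rot: [0.003, 1.0, 0.007, -0.009]
force: [0.2, -0.3, -0.0]
opening: 0.0852
```

```bash
python3 go.py .4686 .170 .18 -2.35
```

```text
toolz tilt deg (x,y) [-1.07 -0.32] q [ 0.147  0.157 -0.162  1.271 -0.003  1.704]
total units [ 0.0211 -0.2057  0.024 ] turn 0.0175 yaw 0.79 pos [0.4597 0.0671 0.1927] t 39.6 f [ 0.2 -0.3 -0. ] op 0.0852
```

Call:
jog_arm(
  linear=[
    [0.002,-0.022,-0.005],
    [0.002,-0.022,-0.005],
    [0.002,-0.022,-0.005],
    [0.002,-0.022,-0.005],
    [0.002,-0.022,-0.005],
    [0.002,-0.022,-0.005],
    [0.002,-0.022,-0.005],
    [0.002,-0.022,-0.005],
    [0.002,-0.015,-0.005],
    [0,0,0],
    [0,0,0],
  ],
  turn=[0.004,0.004,0.004,0.003,0,0,0,0,0,0,0],
)

```text
time: 40.55
ee_pos: [0.4637, 0.1786, 0.2154]
ee_rot: [0.003, 1.0, -0.007, -0.01]
force: [0.7, -1.2, -0.0]
opening: 0.0852
```

```bash
python3 go.py .4686 .170 .05 -2.35
```

```text
toolz tilt deg (x,y) [-1.2  -0.32] q [ 0.366  0.205 -0.043  1.344  0.002  1.951]
total units [0.0169 0.015  0.3306] turn 0.0084 yaw -0.83 pos [0.4637 0.1786 0.2154] t 40.5 f [ 0.7 -1.2 -0. ] op 0.0852
```

Correct, then descend (fast part, then slower).

Call:
jog_arm(
  linear=[
    [0.008,0.007,0],
    [0.004,0.004,0],
    [0,0,0],
    [0,0,0.06],
    [0,0,0.06],
    [0,0,0.05],
    [0,0,0.02],
    [0,0,0],
    [0,0,0],
  ],
  turn=[0.005,0.003,0,0,0,0,0,0,0],
)

```text
time: 41.3
ee_pos: [0.4697, 0.1673, 0.1174]
ee_rot: [0.003, 1.0, -0.025, -0.009]
force: [0.6, -0.7, 0.5]
opening: 0.0856
```

```bash
python3 go.py .4686 .170 .05 -2.35
```

```text
toolz tilt deg (x,y) [-1.07 -0.32] q [ 3.410e-01  2.580e-01 -2.310e-01  1.101e+00  1.000e-03  1.962e+00]
total units [-0.     -0.0062  0.1348] turn -0.0029 yaw -2.87 pos [0.4697 0.1673 0.1174] t 41.3 f [ 0.6 -0.7  0.5] op 0.0856
```

Call:
jog_arm(
  linear=[
    [0,-0.006,0.02],
    [0,0,0.03],
    [0,0,0.03],
    [0,0,0.03],
    [0,0,0.015],
    [0,0,0.003],
    [0,0,0],
    [0,0,0],
  ],
  turn=[-0.002,0,0,0,0,0,0,0],
)

```text
time: 41.97
ee_pos: [0.4739, 0.1715, 0.0552]
ee_rot: [0.001, 1.0, -0.022, -0.004]
force: [-0.3, -0.0, -0.1]
opening: 0.0854
```

```bash
python3 go.py .4686 .170 .05 -2.35
```

```text
toolz tilt deg (x,y) [-0.51 -0.1 ] q [ 3.460e-01  3.130e-01 -3.300e-01  9.370e-01  1.000e-03  1.961e+00]
total units [-0.0103  0.0034  0.0104] turn -0.001 yaw -2.52 pos [0.4739 0.1715 0.0552] t 42.0 f [-0.3 -0.  -0.1] op 0.0854
```

Call:
jog_arm(
  linear=[
    [-0.008,0.003,0.006],
    [-0.004,0,0.004],
    [0,0,0],
    [0,0,0],
  ],
  turn=[0,0,0,0],
)

```text
time: 42.3
ee_pos: [0.4686, 0.1706, 0.052]
ee_rot: [0.0, 1.0, -0.022, -0.003]
force: [0.2, -0.2, 0.2]
opening: 0.0853
```

Call:
jog_arm(
  linear=[
    [0,0,0],
    [0,0,0],
    [0,0,0],
    [0,0,0],
    [0,0,0],
    [0,0,0],
    [0,0,0],
  ],
  turn=[0,0,0,0,0,0,0],
  grip=1,
)

```text
time: 42.88
ee_pos: [0.469, 0.1709, 0.0531]
ee_rot: [0.0, 1.0, -0.022, -0.002]
force: [-0.9, 0.2, 0.6]
opening: 0.0404
```

Call:
jog_arm(
  linear=[
    [0,0,-0.02],
    [0,0,-0.03],
    [0,0,-0.03],
    [0,0,-0.03],
    [0,0,-0.03],
    [0,0,-0.03],
    [0,0,-0.03],
    [0,0,-0.03],
    [0,0,-0.03],
    [0,0,-0.02],
    [0,0,0],
    [0,0,0],
  ],
  turn=[0,0,0,0,0,0,0,0,0,0,0,0],
)

```text
time: 43.88
ee_pos: [0.4677, 0.17, 0.196]
ee_rot: [0.001, 1.0, -0.022, -0.005]
force: [0.5, 0.1, -1.7]
opening: 0.04
```

```bash
python3 go.py .4959 -.2029 .19 -12.2
```

```text
toolz tilt deg (x,y) [-0.63 -0.15] q [ 3.480e-01  2.050e-01 -9.300e-02  1.284e+00  1.000e-03  1.963e+00]
total units [0.0893 0.7426 0.0132] turn 0.0537 yaw -2.53 pos [0.4677 0.17   0.196 ] t 43.9 f [ 0.5  0.1 -1.7] op 0.04
```

Call:
jog_arm(
  linear=[
    [0.002,0.02,0],
    [0.002,0.022,0],
    [0.003,0.022,-0.001],
    [0.003,0.022,-0.001],
    [0.003,0.022,-0.001],
    [0.003,0.022,-0.001],
    [0.003,0.022,-0.001],
    [0.003,0.022,-0.001],
    [0.003,0.022,-0.001],
    [0.003,0.022,-0.001],
    [0.003,0.022,-0.001],
    [0.003,0.022,-0.001],
  ],
  turn=[0,0,0,0,0,0,0,0,0,0,0,0],
)

```text
time: 44.88
ee_pos: [0.4752, 0.0213, 0.1956]
ee_rot: [0.003, 1.0, -0.024, -0.01]
force: [-0.4, -0.6, -1.3]
opening: 0.0402
```

Call:
jog_arm(
  linear=[
    [0.003,0.022,-0.001],
    [0.003,0.022,-0.001],
    [0.003,0.022,-0.001],
    [0.003,0.022,-0.001],
    [0.003,0.022,-0.001],
    [0.003,0.022,-0.001],
    [0.003,0.022,-0.001],
    [0.003,0.022,-0.001],
    [0.003,0.022,-0.001],
    [0.003,0.022,-0.001],
    [0.003,0.022,-0.001],
    [0.003,0.022,-0.001],
  ],
  turn=[0.004,0.004,0.004,0.004,0.004,0.004,0.004,0.004,0.004,0.004,0.004,0.004],
)

```text
time: 45.88
ee_pos: [0.4692, -0.1332, 0.1986]
ee_rot: [0.005, 0.994, -0.108, -0.014]
force: [0.5, 0.9, -1.9]
opening: 0.0406
```

```bash
python3 go.py .4959 -.2029 .19 -12.2
```

```text
toolz tilt deg (x,y) [-1.69 -0.34] q [-0.267  0.2   -0.093  1.305 -0.014  1.521]
total units [0.0826 0.1245 0.0165] turn -0.0013 yaw -12.44 pos [ 0.4692 -0.1332  0.1986] t 45.9 f [ 0.5  0.9 -1.9] op 0.0406
```

Call:
jog_arm(
  linear=[
    [0.01,0.014,-0.006],
    [0.01,0.014,-0.006],
    [0.01,0.014,-0.006],
    [0.01,0.014,-0.006],
    [0.01,0.014,-0.006],
    [0.01,0.014,-0.006],
    [0.01,0.014,-0.006],
    [0.008,0.01,-0.006],
    [0,0,0],
    [0,0,0],
  ],
  turn=[0,0,0,0,0,0,0,0,0,0],
)

```text
time: 46.72
ee_pos: [0.4979, -0.2048, 0.2238]
ee_rot: [0.005, 0.994, -0.11, -0.015]
force: [0.2, -0.7, -1.5]
opening: 0.0406
```

```bash
python3 go.py .4959 -.2029 .053 -12.2
```

```text
toolz tilt deg (x,y) [-1.76 -0.34] q [-0.38   0.279  0.077  1.396 -0.017  1.411]
total units [ 0.0052 -0.0071  0.3415] turn -0.0024 yaw -12.64 pos [ 0.4979 -0.2048  0.2238] t 46.7 f [ 0.2 -0.7 -1.5] op 0.0406
```

Call:
jog_arm(
  linear=[
    [0,0,0.065],
    [0,0,0.065],
    [0,0,0],
    [0,0,0],
    [0,0,-0.02],
    [0,0,-0.02],
    [0,0,-0.02],
    [0,0,-0.02],
    [0,0,-0.02],
    [0,0,0],
    [0,0,0],
  ],
  turn=[0,0,0,0,0,0,0,0,0,0,0],
)

```text
time: 47.63
ee_pos: [0.4994, -0.2027, 0.2209]
ee_rot: [0.005, 0.994, -0.108, -0.011]
force: [-0.9, 0.7, -0.9]
opening: 0.0403
```

Call:
jog_arm(
  linear=[
    [0,0,0.065],
    [0,0,0.065],
    [0,0,0],
    [0,0,0],
  ],
  turn=[0,0,0,0],
)

```text
time: 47.97
ee_pos: [0.4998, -0.2034, 0.1582]
ee_rot: [0.006, 0.994, -0.108, -0.008]
force: [0.0, -0.9, -1.6]
opening: 0.0401
```

```bash
python3 go.py .4959 -.2029 .053 -12.2
```

```text
toolz tilt deg (x,y) [-0.95 -0.6 ] q [-0.377  0.294 -0.07   1.218 -0.016  1.41 ]
total units [-0.0048 -0.0023  0.2104] turn -0.001 yaw -12.39 pos [ 0.4998 -0.2034  0.1582] t 48.0 f [ 0.  -0.9 -1.6] op 0.0401
```

Call:
jog_arm(
  linear=[
    [-0.006,-0.002,0.02],
    [0,0,0.04],
    [0,0,0.04],
    [0,0,0.04],
    [0,0,0.02],
    [0,0,0.015],
    [0,0,0.005],
    [0,0,0],
    [0,0,0],
  ],
  turn=[0,0,0,0,0,0,0,0,0],
)

```text
time: 48.72
ee_pos: [0.5019, -0.2048, 0.0773]
ee_rot: [0.008, 0.994, -0.108, -0.002]
force: [-0.6, 0.0, -0.5]
opening: 0.0404
```

```bash
python3 go.py .4959 -.2029 .053 -12.2
```

```text
toolz tilt deg (x,y) [-0.33 -0.84] q [-0.378  0.344 -0.217  1.01  -0.016  1.409]
total units [-0.0123 -0.0019  0.0486] turn -0.0009 yaw -12.37 pos [ 0.5019 -0.2048  0.0773] t 48.7 f [-0.6  0.  -0.5] op 0.0404
```

Call:
jog_arm(
  linear=[
    [-0.008,-0.002,0.012],
    [-0.004,0,0.012],
    [0,0,0.01],
    [0,0,0.006],
    [0,0,0],
    [0,0,0],
  ],
  turn=[0,0,0,0,0,0],
)

```text
time: 49.22
ee_pos: [0.4968, -0.2031, 0.0578]
ee_rot: [0.008, 0.994, -0.108, -0.0]
force: [-0.1, -0.7, -1.7]
opening: 0.0404
```

```bash
python3 go.py .4959 -.2029 .053 -12.2
```

```text
toolz tilt deg (x,y) [-0.13 -0.92] q [-0.378  0.351 -0.263  0.953 -0.016  1.408]
total units [-0.0018 -0.0002  0.0096] turn -0.0009 yaw -12.36 pos [ 0.4968 -0.2031  0.0578] t 49.2 f [-0.1 -0.7 -1.7] op 0.0404
```

Call:
jog_arm(
  linear=[
    [0,0,0.004],
    [0,0,0.004],
    [0,0,0],
    [0,0,0],
  ],
  turn=[0,0,0,0],
)

```text
time: 49.55
ee_pos: [0.497, -0.2033, 0.0535]
ee_rot: [0.008, 0.994, -0.108, -0.0]
force: [-0.1, 0.0, -1.5]
opening: 0.0404
```

```bash
python3 go.py .4959 -.2029 .053 -12.2
```

```text
toolz tilt deg (x,y) [-0.12 -0.93] q [-0.379  0.355 -0.269  0.943 -0.016  1.408]
total units [-0.0024 -0.0003  0.001 ] turn -0.0009 yaw -12.37 pos [ 0.497  -0.2033  0.0535] t 49.5 f [-0.1  0.  -1.5] op 0.0404
```

Lower the last half-millimetre or so, then release and rise if it is in contact.

Call:
jog_arm(
  linear=[
    [0,0,0.003],
    [0,0,0.003],
    [0,0,0],
  ],
  turn=[0,0,0],
)

```text
time: 49.8
ee_pos: [0.4972, -0.2043, 0.0535]
ee_rot: [0.009, 0.994, -0.108, 0.001]
force: [0.1, 0.3, -1.0]
opening: 0.0406
```

Call:
jog_arm(
  linear=[
    [0,0,0],
    [0,0,0],
    [0,0,0],
    [0,0,0],
    [0,0,0],
    [0,0,0],
  ],
  turn=[0,0,0,0,0,0],
  grip=0,
)

```text
time: 50.3
ee_pos: [0.4981, -0.2046, 0.054]
ee_rot: [0.01, 0.994, -0.108, 0.002]
force: [-0.2, -0.2, 0.2]
opening: 0.0855
```

Call:
jog_arm(
  linear=[
    [0,0,-0.02],
    [0,0,-0.03],
    [0,0,-0.03],
    [0,0,-0.03],
    [0,0,-0.03],
    [0,0,-0.03],
    [0,0,-0.03],
    [0,0,-0.03],
    [0,0,-0.02],
    [0,0,0],
    [0,0,0],
  ],
  turn=[0,0,0,0,0,0,0,0,0,0,0],
)

```text
time: 51.22
ee_pos: [0.4972, -0.2016, 0.1907]
ee_rot: [0.01, 0.994, -0.108, 0.002]
force: [0.6, -1.2, -0.6]
opening: 0.0853
```

```bash
python3 go.py .4658 .1002 .18 -2.35; python3 w.py w5
```

```text
toolz tilt deg (x,y) [ 0.1  -1.12] q [-0.374  0.258 -0.036  1.268 -0.018  1.412]
total units [-0.1907 -0.5763  0.0095] turn -0.0557 yaw -12.37 pos [ 0.4972 -0.2016  0.1907] t 51.2 f [ 0.6 -1.2 -0.6] op 0.0853
top [ 254  175   53   53 2151] [246.  21.   0.] [ 0.4971 -0.2059] 0.0211 z 0.1001
top [ 256  256   49   47 1785] [ 28. 163.  70.] [ 0.482  -0.2762] 0.0214 z 0.1
top [ 258  321   45   43 1522] [171. 139.   0.] [ 0.467 -0.342] 0.0217 z 0.0999
```

Call:
jog_arm(
  linear=[
    [-0.005,-0.02,0],
    [-0.005,-0.025,0],
    [-0.005,-0.025,-0.001],
    [-0.005,-0.025,-0.001],
    [-0.004,-0.025,-0.001],
    [-0.004,-0.025,-0.001],
    [-0.003,-0.025,-0.001],
    [-0.003,-0.025,-0.001],
    [-0.003,-0.025,-0.001],
    [-0.003,-0.025,-0.001],
    [-0.003,-0.025,-0.001],
    [-0.003,-0.025,-0.001],
  ],
  turn=[-0.006,-0.006,-0.006,-0.006,-0.006,-0.005,0,0,0,0,0,0],
)

```text
time: 52.27
ee_pos: [0.4856, -0.0333, 0.1861]
ee_rot: [0.008, 0.999, -0.041, -0.005]
force: [0.4, 0.8, 0.2]
opening: 0.0854
```

```bash
python3 go.py .4658 .1002 .18 -2.35
```

```text
toolz tilt deg (x,y) [-0.66 -0.87] q [-0.058  0.191 -0.137  1.253 -0.016  1.596]
total units [-0.0614 -0.263   0.0085] turn -0.0133 yaw -4.74 pos [ 0.4856 -0.0333  0.1861] t 52.3 f [0.4 0.8 0.2] op 0.0854
```

Call:
jog_arm(
  linear=[
    [-0.004,-0.022,-0.003],
    [-0.005,-0.022,-0.003],
    [-0.005,-0.022,-0.003],
    [-0.005,-0.022,-0.003],
    [-0.005,-0.022,-0.003],
    [-0.005,-0.022,-0.003],
    [-0.005,-0.022,-0.003],
    [-0.005,-0.022,-0.003],
    [-0.005,-0.022,-0.003],
    [-0.005,-0.022,-0.003],
    [-0.004,-0.015,0],
    [0,0,0],
  ],
  turn=[-0.003,-0.003,-0.002,0,0,0,0,0,0,0,0,0],
)

```text
time: 53.27
ee_pos: [0.4519, 0.1072, 0.1942]
ee_rot: [0.007, 1.0, -0.014, -0.012]
force: [0.1, -0.9, -0.8]
opening: 0.0853
```

Call:
jog_arm(
  linear=[
    [0,0,0],
    [0,0,0],
  ],
  turn=[0,0],
)

```text
time: 53.43
ee_pos: [0.4509, 0.1081, 0.1937]
ee_rot: [0.008, 1.0, -0.012, -0.013]
force: [-0.3, -0.6, 0.5]
opening: 0.0856
```

```bash
python3 go.py .4658 .1002 .05 -2.35;python3 w.py w6
```

```text
toolz tilt deg (x,y) [-1.49 -0.87] q [ 0.241  0.163 -0.153  1.284 -0.008  1.836]
total units [0.0376 0.0106 0.2867] turn 0.0055 yaw -1.37 pos [0.4509 0.1081 0.1937] t 53.4 f [-0.3 -0.6  0.5] op 0.0856
top [ 276  179   52   52 2099] [246. 243. 237.] [0.4661 0.0999] 0.0211 z 0.1001
```

Call:
jog_arm(
  linear=[
    [0.01,0.004,-0.01],
    [0.01,0.004,-0.01],
    [0.01,0.002,-0.01],
    [0,0,0],
    [0,0,0],
    [0,0,0.06],
    [0,0,0.06],
    [0,0,0.04],
    [0,0,0],
    [0,0,0],
  ],
  turn=[0.003,0.002,0,0,0,0,0,0,0,0],
)

```text
time: 54.32
ee_pos: [0.469, 0.0982, 0.1292]
ee_rot: [0.007, 1.0, -0.023, -0.01]
force: [0.1, 0.0, -0.6]
opening: 0.0856
```

```bash
python3 go.py .4661 .1000 .05 -2.35
```

```text
toolz tilt deg (x,y) [-1.21 -0.82] q [ 0.213  0.221 -0.249  1.124 -0.01   1.831]
total units [-0.0026 -0.0058  0.1585] turn -0.0019 yaw -2.69 pos [0.469  0.0982 0.1292] t 54.3 f [ 0.1  0.  -0.6] op 0.0856
```

Call:
jog_arm(
  linear=[
    [-0.005,-0.004,0.02],
    [-0.004,0,0.03],
    [0,0,0.03],
    [0,0,0.03],
    [0,0,0.02],
    [0,0,0.01],
    [0,0,0],
    [0,0,0],
  ],
  turn=[0,0,0,0,0,0,0,0],
)

```text
time: 54.98
ee_pos: [0.4697, 0.1006, 0.0668]
ee_rot: [0.006, 1.0, -0.024, -0.005]
force: [-0.5, 0.3, -0.2]
opening: 0.0854
```

```bash
python3 go.py .4661 .1000 .05 -2.35
```

```text
toolz tilt deg (x,y) [-0.53 -0.67] q [ 0.217  0.267 -0.363  0.952 -0.009  1.836]
total units [-0.0069  0.0011  0.0336] turn -0.0021 yaw -2.73 pos [0.4697 0.1006 0.0668] t 55.0 f [-0.5  0.3 -0.2] op 0.0854
```

Call:
jog_arm(
  linear=[
    [-0.006,0.001,0.012],
    [-0.004,0,0.012],
    [0,0,0.007],
    [0,0,0],
    [0,0,0],
  ],
  turn=[0,0,0,0,0],
)

```text
time: 55.4
ee_pos: [0.4659, 0.1005, 0.0527]
ee_rot: [0.005, 1.0, -0.024, -0.002]
force: [0.7, 0.1, -0.1]
opening: 0.0852
```

Call:
jog_arm(
  linear=[
    [0,0,0],
    [0,0,0],
    [0,0,0],
    [0,0,0],
    [0,0,0],
    [0,0,0],
    [0,0,0],
  ],
  turn=[0,0,0,0,0,0,0],
  grip=1,
)

```text
time: 55.98
ee_pos: [0.4661, 0.1007, 0.0533]
ee_rot: [0.005, 1.0, -0.024, -0.002]
force: [0.8, -0.0, -1.1]
opening: 0.0401
```

Call:
jog_arm(
  linear=[
    [0,0,-0.02],
    [0,0,-0.03],
    [0,0,-0.03],
    [0,0,-0.03],
    [0,0,-0.03],
    [0,0,-0.03],
    [0,0,-0.03],
    [0,0,-0.03],
    [0,0,-0.03],
    [0,0,-0.02],
    [0,0,0],
    [0,0,0],
  ],
  turn=[0,0,0,0,0,0,0,0,0,0,0,0],
)

```text
time: 56.98
ee_pos: [0.4648, 0.1016, 0.197]
ee_rot: [0.006, 1.0, -0.024, -0.005]
force: [0.2, -0.3, -2.5]
opening: 0.0406
```

```bash
python3 go.py .5107 -.1345 .19 -12.2
```

```text
toolz tilt deg (x,y) [-0.62 -0.69] q [ 0.222  0.169 -0.136  1.279 -0.009  1.84 ]
total units [0.1144 0.4671 0.0187] turn 0.0526 yaw -2.74 pos [0.4648 0.1016 0.197 ] t 57.0 f [ 0.2 -0.3 -2.5] op 0.0406
```

Call:
jog_arm(
  linear=[
    [0.004,0.02,0],
    [0.005,0.02,0],
    [0.006,0.02,-0.002],
    [0.006,0.02,-0.002],
    [0.006,0.02,-0.002],
    [0.006,0.02,-0.002],
    [0.006,0.02,-0.002],
    [0.007,0.02,-0.002],
    [0.008,0.02,-0.002],
    [0.008,0.02,-0.002],
    [0.008,0.02,-0.002],
    [0.008,0.02,-0.002],
  ],
  turn=[0.004,0.004,0.004,0.004,0.004,0.004,0.004,0.004,0.004,0.004,0.004,0],
)

```text
time: 57.98
ee_pos: [0.4891, -0.0358, 0.2056]
ee_rot: [0.007, 0.995, -0.101, -0.007]
force: [-0.1, 0.1, -1.5]
opening: 0.0399
```

```bash
python3 go.py .5107 -.1345 .19 -12.2
```

```text
toolz tilt deg (x,y) [-0.93 -0.75] q [-0.064  0.193 -0.084  1.309 -0.014  1.709]
total units [0.0823 0.1843 0.033 ] turn 0.0036 yaw -11.56 pos [ 0.4891 -0.0358  0.2056] t 58.0 f [-0.1  0.1 -1.5] op 0.0399
```

Call:
jog_arm(
  linear=[
    [0.009,0.02,-0.004],
    [0.009,0.02,-0.004],
    [0.009,0.02,-0.004],
    [0.009,0.02,-0.004],
    [0.009,0.02,-0.004],
    [0.009,0.02,-0.004],
    [0.009,0.02,-0.004],
    [0.009,0.02,-0.004],
    [0.005,0.01,-0.004],
    [0,0,0],
    [0,0,0],
  ],
  turn=[0,0,0,0,0,0,0,0,0,0,0],
)

```text
time: 58.9
ee_pos: [0.513, -0.1395, 0.2266]
ee_rot: [0.007, 0.995, -0.102, -0.007]
force: [0.0, 0.6, -1.1]
opening: 0.0404
```

```bash
python3 go.py .5107 -.1345 .053 -12.2
```

```text
toolz tilt deg (x,y) [-0.9  -0.77] q [-0.255  0.254  0.051  1.379 -0.017  1.519]
total units [-0.0021 -0.0146  0.347 ] turn 0.0029 yaw -11.68 pos [ 0.513  -0.1395  0.2266] t 58.9 f [ 0.   0.6 -1.1] op 0.0404
```

Call:
jog_arm(
  linear=[
    [-0.002,-0.008,0],
    [-0.002,-0.006,0],
    [0,0,0.05],
    [0,0,0.06],
    [0,0,0.05],
    [0,0,0.04],
    [0,0,0.02],
    [0,0,0],
    [0,0,0],
  ],
  turn=[0.002,0,0,0,0,0,0,0,0],
)

```text
time: 59.65
ee_pos: [0.5101, -0.1266, 0.1134]
ee_rot: [0.007, 0.995, -0.102, -0.006]
force: [0.3, 0.7, -1.2]
opening: 0.0403
```

```bash
python3 go.py .5107 -.1345 .053 -12.2
```

```text
toolz tilt deg (x,y) [-0.76 -0.71] q [-0.234  0.298 -0.185  1.098 -0.015  1.542]
total units [0.0056 0.0134 0.121 ] turn 0.0025 yaw -11.75 pos [ 0.5101 -0.1266  0.1134] t 59.6 f [ 0.3  0.7 -1.2] op 0.0403
```

Call:
jog_arm(
  linear=[
    [0.002,0.006,0],
    [0.002,0.005,0],
    [0,0,0],
    [0,0,0],
  ],
  turn=[0.002,0,0,0],
)

```text
time: 59.98
ee_pos: [0.5127, -0.1322, 0.1165]
ee_rot: [0.007, 0.994, -0.105, -0.004]
force: [-0.6, -0.2, -0.8]
opening: 0.0403
```

```bash
python3 go.py .5107 -.1345 .053 -12.2
```

```text
toolz tilt deg (x,y) [-0.54 -0.76] q [-0.243  0.298 -0.176  1.103 -0.015  1.538]
total units [-0.0022  0.0034  0.1271] turn 0.0008 yaw -12.05 pos [ 0.5127 -0.1322  0.1165] t 60.0 f [-0.6 -0.2 -0.8] op 0.0403
```

Call:
jog_arm(
  linear=[
    [0,0,0.02],
    [0,0,0.03],
    [0,0,0.025],
    [0,0,0.015],
    [0,0,0.005],
    [0,0,0],
    [0,0,0],
  ],
  turn=[0,0,0,0,0,0,0],
)

```text
time: 60.57
ee_pos: [0.5139, -0.1338, 0.0675]
ee_rot: [0.007, 0.994, -0.106, -0.002]
force: [-0.9, -0.3, -1.1]
opening: 0.0404
```

```bash
python3 go.py .5107 -.1345 .053 -12.2
```

```text
toolz tilt deg (x,y) [-0.27 -0.82] q [-0.245  0.337 -0.257  0.978 -0.015  1.537]
total units [-0.006   0.0022  0.029 ] turn 0.0005 yaw -12.12 pos [ 0.5139 -0.1338  0.0675] t 60.6 f [-0.9 -0.3 -1.1] op 0.0404
```

Call:
jog_arm(
  linear=[
    [-0.006,0.002,0.01],
    [0,0,0.008],
    [0,0,0.005],
    [0,0,0],
    [0,0,0],
  ],
  turn=[0,0,0,0,0],
)

```text
time: 60.98
ee_pos: [0.5114, -0.1347, 0.0563]
ee_rot: [0.008, 0.994, -0.106, -0.0]
force: [-0.7, -0.1, -1.4]
opening: 0.04
```

```bash
python3 go.py .5107 -.1345 .053 -12.2
```

```text
toolz tilt deg (x,y) [-0.13 -0.86] q [-0.248  0.342 -0.282  0.946 -0.015  1.534]
total units [-0.0015 -0.0002  0.0066] turn 0.0005 yaw -12.12 pos [ 0.5114 -0.1347  0.0563] t 61.0 f [-0.7 -0.1 -1.4] op 0.04
```

Call:
jog_arm(
  linear=[
    [0,0,0.004],
    [0,0,0.003],
    [0,0,0],
    [0,0,0],
  ],
  turn=[0,0,0,0],
)

```text
time: 61.32
ee_pos: [0.5118, -0.1349, 0.0533]
ee_rot: [0.008, 0.994, -0.106, 0.0]
force: [0.2, 0.1, -1.8]
opening: 0.0405
```

```bash
python3 go.py .5107 -.1345 .053 -12.2
```

```text
toolz tilt deg (x,y) [-0.06 -0.88] q [-0.248  0.345 -0.286  0.937 -0.015  1.534]
total units [-0.0024 -0.0003  0.0005] turn 0.0005 yaw -12.12 pos [ 0.5118 -0.1349  0.0533] t 61.3 f [ 0.2  0.1 -1.8] op 0.0405
```

Call:
jog_arm(
  linear=[
    [0,0,0.003],
    [0,0,0.003],
    [0,0,0],
  ],
  turn=[0,0,0],
)

```text
time: 61.57
ee_pos: [0.512, -0.1353, 0.0537]
ee_rot: [0.008, 0.994, -0.106, 0.001]
force: [-0.1, -0.9, -1.2]
opening: 0.0405
```

Call:
jog_arm(
  linear=[
    [0,0,0],
    [0,0,0],
    [0,0,0],
    [0,0,0],
    [0,0,0],
    [0,0,0],
  ],
  turn=[0,0,0,0,0,0],
  grip=0,
)

```text
time: 62.07
ee_pos: [0.5129, -0.1354, 0.0538]
ee_rot: [0.008, 0.994, -0.106, 0.002]
force: [0.2, -0.1, 0.4]
opening: 0.0853
```

Call:
jog_arm(
  linear=[
    [0,0,-0.02],
    [0,0,-0.03],
    [0,0,-0.04],
    [0,0,-0.04],
    [0,0,-0.04],
    [0,0,-0.04],
    [0,0,-0.04],
    [0,0,-0.03],
    [0,0,-0.02],
    [0,0,0],
    [0,0,0],
  ],
  turn=[0,0,0,0,0,0,0,0,0,0,0],
)

```text
time: 62.98
ee_pos: [0.5112, -0.1323, 0.2167]
ee_rot: [0.008, 0.994, -0.106, 0.002]
force: [-0.3, 0.3, -0.4]
opening: 0.0855
```

```bash
python3 w.py w7; python3 - <<'E'
from cell import robot
import cv2
p,d=robot.grab_frame("side");cv2.imwrite("pics/side7.png",p[:,:,::-1]);print(robot.state()["time"])
E
```

```text
top [ 257  167   49   49 1810] [244. 240. 234.] [ 0.5122 -0.136 ] 0.0211 z 0.1001
top [ 258  242   45   44 1530] [246.  20.   0.] [ 0.4971 -0.2058] 0.0214 z 0.1
top [ 260  306   42   41 1316] [ 28. 162.  70.] [ 0.4819 -0.276 ] 0.0217 z 0.0999
top [261 360  39  28 868] [200.5 164.    0. ] [ 0.4674 -0.3409] 0.0207 z 0.0997
63.0833
```

View pics/w7.png

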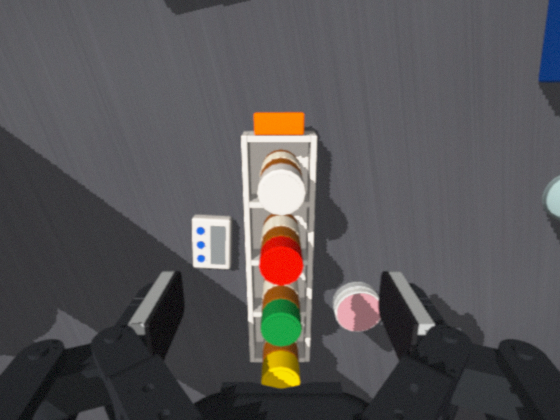

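View pics/side7.png

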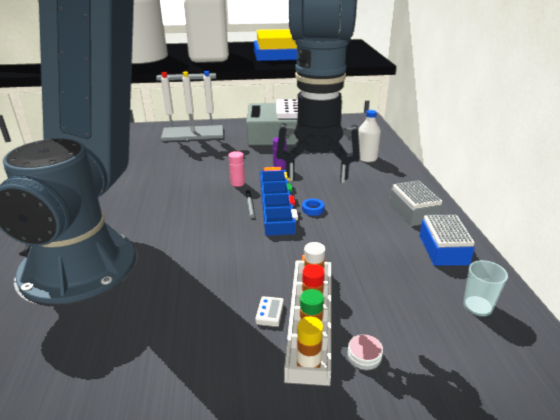

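All four bottles stand upright in the white rack. From the tab (279,123) outward in the wrist picture they are white (282,188), red (281,262), green (281,322) and yellow (281,368). The blue rack is empty and the look-alikes are undisturbed, so I'm handing in.

```bash
python3 -c "
from cell import robot
print(robot.job_done())"
```

```text
the job is handed in; nothing more can be done
None
```

All four bottles are in the white rack in reverse order, and I handed the job in at about 63 s of the 115 s allowed. Going outward from the white rack's tab they stand white, red, green, yellow.

- **Final check:** The last wrist and side pictures show all four upright. Their cap tops measure 99.7–100.1 mm above the table, which matches standing on the compartment floor. Each is within about 5 mm of its compartment centre. The gripper is open and clear above them, the blue rack is empty, and the pink and purple look-alikes were not touched.
- **Setting down:** I lowered each bottle until the tool stopped descending, then opened the gripper. The force reading did not clearly show floor contact, so I judged it by height.
- **Tilt:** Fast sideways moves gradually tilted the tool. The yellow bottle was carried and set down up to 2.5° off vertical. The tilt reached about 5° while the gripper was empty, and I worked it back with slow lifts and quick descents. The other three bottles were set down within about 1° of vertical, though green reached about 2.4° and red 1.8° while being carried.

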